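# File the floor samples and put the markers away

### The arm

A 6-joint arm with a two-finger parallel gripper is mounted at the origin on the work surface. World frame = base frame: x ahead of the robot, y to its left, z up, the work surface at z = 0. Lengths are in m, angles in rad, forces in N, time in s.
With the tool pointing down it reaches from about 0.35 to 0.775 m from the base axis. Payload 5.5 kg.
Tool frame: the origin (TCP) lies midway between the tips of the shut fingers; the grasp point (between the pads) lies grip_point_offset behind it (grip_point_offset is the distance from the TCP to the grasp point, in m); z points along the fingers, y is the direction in which the jaws open and shut (so a half turn about z gives the same grasp; the last joint's range is limited). The gripper opens to 85 mm and grips with 20 to 120 N. Pads are 22 mm wide; open, the fingers measure 114 mm over their backs; the gripper's body (76 mm by 85 mm) begins 54 mm behind the grasp point. The pads swing forward as they close: fully open they stand 13 mm farther back than shut.
Start: joints at [0.989, 0.313, 0.046, 1.304, 0, 1.431], TCP at [0.246, 0.52, 0.231] pointing down, gripper open.
Joint ranges: [-2.76, 2.76], [-0.86, 1.69], [-1.03, 1.26], [-2.2, 2.34], [-1.47, 1.5], [-3.14, 3.14]. Speed limits (rad/s): [2.57, 2.57, 3.14, 3.14, 3.14, 3.14].

### API

Orientations are given as a unit quaternion [w, x, y, z].
In Python, from workcell import * gives the robot as it stands.
- The arm moves only by the tool send_rows, never from a script. Its argument "series" is one flat list of numbers, 7 for each row, row after row: the shift along the tool's x, y, z in cm, then the turn, a rotation vector about the tool's x, y, z in degrees, then the opening, from 0 (shut) to 1 (fully open). A call has 1 to 10 rows; each row is the pose to reach, as a shift and turn from the pose commanded when the call began, along the tool's axes at that moment; what a row does not reach only later rows make up. A row lasts 1/12 s, in which the tool goes at most 41.7 mm and 7.16 degrees, less where a joint would pass 70% of its speed; a pose out of reach is approached as far as the arm can. A call with a gripper value outside its range is refused whole. The fingers move at their own pace and stop on an object; "newtons" is the grip in N (left out, the last holds). Time passes only in rows, so rows that repeat a pose let the fingers close. It gives the time, the measured TCP pose, the force and the opening at its end, in the units of the state.
- get_state(): the state, without advancing time (a new reading comes with each control period).
- read_camera(name): name is "side" or "top" or "wrist"; returns the picture (480x640x3 uint8, blue, green, red); there is no depth.
- camera_info(name): a dict with "K" (3x3 intrinsics, pixels), "xyz" and "attitude" of the camera in the world. Camera axes: x right, y down, z forward; pixel columns grow to the right and rows downward; lengths in m; the calibration is good to about 2 mm. A picture is of the moment at which its call begins: read the wrist's pose just before it. camera_info takes no time and is no camera call; for the wrist camera it gives the pose at the moment of the call.
- hand_in(): hands the job in, once; it reports no verdict.
Trained networks look in the newest picture that a camera, given by its name, has taken for a name from the list of things; names that differ only in an ending like _2 or _b are one class to them, and where a whole thing is asked for, a point or a joint stands for the part that bears it (a point fixed in the world has none). Each returns a list of dicts, best first, with "p" (0 to 1); they miss things now and then, are a little off and sometimes report something else, mostly with a low value. They report only what shows in the picture. A call takes as long as a camera call.
- silhouettes(camera, label): "pixels" (480x640 bool, what is visible of it) and "box" ([left, top, width, height] in pixels, round what is visible of it).
The state is a dict: "clock": time; "joint_pos": joint angles; "qvel": joint speeds; "tau": joint torques, N m; "tcp_pos": TCP position; "orientation": TCP orientation; "wrist_force": force on the tool from outside, world axes, zero at the start; "ft_torque": the same for the moment, N m; "finger_gap": finger opening in m.
Only numpy, scipy, OpenCV 4.12 (cv2) and the standard library are available. Lean on these libraries where they do the work, as an engineer would, in place of code of your own. Each camera call takes 0.05 s, during which the arm holds its last target. There are 200 camera calls.

### The job

File the loose flooring samples in the lever arch file: lift the lever so that the rings spring open, lay every sample flat over the two posts with its body towards the near edge of the cover, then press the lever down until the rings are shut. Stand all the marker pens used for labelling them upright in the cells of the pen holder, either end up, and leave the mug, tape ring and jar where they are.

Things in the scene. Friction and masses are not known exactly. Their poses are not given: they have to be found in the camera images.
- file: open A5 lever arch file, flat on the table and fixed, grey covers. Origin on the table midway between its two steel posts; x points from the back cover's near edge to spine and front cover, y along the posts' row. Back cover 4 mm thick, 220 mm along y, x = -140 to +65 mm; spine and front cover 3 mm thick, to x = +292 mm. Posts 6 mm thick at y = -40, +40 mm, tops 50 mm above the table
- posts_mid (a point): point on the top of the back cover (4 mm above the table) midway between the two posts; axes as the file's. A filed sample lies flat with the posts in its holes and its body towards the near edge of the cover (its centre at about x = -18 mm here, its x along the file's x)
- arch (a joint): angle of the lever arch (wires and lever in one piece), rad: 0 = rings shut (lever low, wires meet the posts' tops), 1.25 = fully open (lever upright, wires swung up and away towards the spine). An over-centre spring pushes it to the nearer end and holds it there: toggle point 0.62, about 4 N at the lever's tab near either end
- lever_hinge (a point): point on the arch's hinge axis at the lever, 16 mm above the table, at x = +42, y = -80 mm of the file; axis along the file's y; opening lifts the tab up and towards the file's +x
- lever_tab (a point): centre of the black tab at the lever's end, 70 mm from the hinge: 16 mm wide along the file's y, 30 mm long, 9 mm thick. Shut: 45 mm above the table, 64 mm from the hinge towards the file's -x, sloping 24 degrees. Open: 86 mm above the table, over the hinge. Can be pinched across its 16 mm width from above; the nearer post is 37 mm away along y
- holder: open dark steel pen holder with three cells in a row, fixed; outside 66 (x) x 128 (y) x 75 mm high, walls and floor 3 mm. Origin: centre of its underside. The cells lie at y = -42, 0 and +42 mm, each about 60 (x) x 39 (y) mm inside and 72 mm deep; a marker in it sticks out by half
- sample0: loose flooring sample: flat wooden slab 60 x 110 x 8 mm, about 50 g, with two round 14 mm holes. Origin: centre of the underside; x along the 60 mm side, y along the 110 mm side. Hole centres at x = +18, y = -40 and +40 mm (near one long edge), spaced like the file's posts. Starts flat on the table, hole edge roughly away from the robot. One sample may be absent
- sample1: loose flooring sample: flat wooden slab 60 x 110 x 8 mm, about 50 g, with two round 14 mm holes. Origin: centre of the underside; x along the 60 mm side, y along the 110 mm side. Hole centres at x = +18, y = -40 and +40 mm (near one long edge), spaced like the file's posts. Starts flat on the table, hole edge roughly away from the robot. One sample may be absent
- sample2: loose flooring sample: flat wooden slab 60 x 110 x 8 mm, about 50 g, with two round 14 mm holes. Origin: centre of the underside; x along the 60 mm side, y along the 110 mm side. Hole centres at x = +18, y = -40 and +40 mm (near one long edge), spaced like the file's posts. Starts flat on the table, hole edge roughly away from the robot. One sample may be absent
- sample3: loose flooring sample: flat wooden slab 60 x 110 x 8 mm, about 50 g, with two round 14 mm holes. Origin: centre of the underside; x along the 60 mm side, y along the 110 mm side. Hole centres at x = +18, y = -40 and +40 mm (near one long edge), spaced like the file's posts. Starts flat on the table, hole edge roughly away from the robot. One sample may be absent
- marker0_mid (a point): middle of a loose chunky marker pen, 8.5 mm above the table as it lies; square barrel 17 mm thick, 150 mm long, black cap 18 mm thick, about 30 g. The body's x runs along it from the grey end (-75 mm) to the cap's end (+75 mm); either end may go down. Starts lying on the table. One marker may be absent
- marker0: the same marker as marker0_mid; its origin lies on one flat side at mid-length, 8.5 mm from its middle, z away from that side towards the middle
- marker1_mid (a point): middle of a loose chunky marker pen, 8.5 mm above the table as it lies; square barrel 17 mm thick, 150 mm long, black cap 18 mm thick, about 30 g. The body's x runs along it from the grey end (-75 mm) to the cap's end (+75 mm); either end may go down. Starts lying on the table. One marker may be absent
- marker1: the same marker as marker1_mid; its origin lies on one flat side at mid-length, 8.5 mm from its middle, z away from that side towards the middle
- marker2_mid (a point): middle of a loose chunky marker pen, 8.5 mm above the table as it lies; square barrel 17 mm thick, 150 mm long, black cap 18 mm thick, about 30 g. The body's x runs along it from the grey end (-75 mm) to the cap's end (+75 mm); either end may go down. Starts lying on the table. One marker may be absent
- marker2: the same marker as marker2_mid; its origin lies on one flat side at mid-length, 8.5 mm from its middle, z away from that side towards the middle
- mug: white mug with a handle, 80 mm wide, 90 mm high, a bystander: leave it alone
- tape: cardboard ring of a used-up tape roll, 70 mm across, 25 mm high, a bystander: leave it alone
- jar: glass jar with a steel lid, 66 mm wide, 85 mm high, a bystander: leave it alone

How it is judged:
By the outcome, as a careful person would: the job done as asked, in the order asked, and still so for the second after the job is handed in, with the robot touching nothing.
Of sample0, sample1, sample2, sample3 only 3 to 4 are there at a start; the rules pass over those that are not, and their reading is None.
Of marker0, marker1, marker2 only 2 to 3 are there at a start; the rules pass over those that are not, and their reading is None.
At some moment in a run one of sample0, sample1, sample2, sample3 may be knocked a few centimetres aside while the robot is not near it.
Once in a run the grip may slacken for a moment while it holds something.
It also fails if it takes over 210 s, if anything falls off the work surface, if the arm or the gripper's body presses on something with over 40 N, if the wrist force passes 120 N, or if a joint passes its speed limit or range.

## Working session

There is one attempt and no reset: what is moved stays moved. The work goes in short steps, Python scripts to look and compute and a tool call to move; the robot and the scene stay as the last step left them, time stands still between calls to the robot, and variables do not carry over. Pictures are saved under pics/ and viewed, about 12 in all and at most 16, crops included, and the job is handed in when it is done.

Besides the shell and the picture viewer there is one more tool, called after "Emit:" as name(argument=value, ...) on one line, values as JSON. send_rows: Moves the arm, as the interface text tells. Its arguments: {"type":"object","properties":{"series":{"type":"array"},"newtons":{"type":"number"}},"required":["series"]}

```bash
mkdir -p pics; ls
python3 - <<'E'
from workcell import *
import cv2
s=get_state();print(s)
for c in("top","side","wrist"):
    i=camera_info(c);print(c,i)
    cv2.imwrite(f"pics/{c}0.png",read_camera(c))
import workcell;print([n for n in dir(workcell) if n[0]!='_'])
E
```

```text
pics
{'clock': 0.0, 'joint_pos': array([9.89414033e-01, 3.14002204e-01, 4.49684740e-02, 1.30359937e+00,
       1.79879259e-05, 1.43121936e+00]), 'qvel': array([ 8.02012362e-04,  7.30592147e-04, -1.57069807e-03, -3.18404256e-04,
       -8.32807557e-05,  1.25615417e-03]), 'tau': array([-4.33177929e-04, -4.80631614e+01,  2.98530453e+01,  1.93833903e-02,
       -2.83296185e-04, -5.50607453e-06]), 'tcp_pos': array([0.24556009, 0.51935833, 0.23040355]), 'orientation': array([-3.32352251e-04,  2.19110357e-01,  9.75699650e-01, -8.56188004e-04]), 'wrist_force': array([-0.10033966, -0.18554847,  0.68562539]), 'ft_torque': array([ 0.00097783, -0.01590705, -0.03889114]), 'finger_gap': 0.08536356255746334}
top {'K': array([[469.73803391,   0.        , 322.30224537],
       [  0.        , 469.73803391, 244.82668084],
       [  0.        ,   0.        ,   1.        ]]), 'xyz': array([0.34791847, 0.05299792, 1.04204042]), 'attitude': array([ 0.07014361, -0.6781236 ,  0.72791302, -0.07328637])}
side {'K': array([[602.87820769,   0.        , 315.58263507],
       [  0.        , 602.87820769, 241.97157368],
       [  0.        ,   0.        ,   1.        ]]), 'xyz': array([ 0.4602983 , -1.03456469,  0.68342582]), 'attitude': array([-0.49861574,  0.86541855, -0.03889075,  0.03034101])}
wrist {'K': array([[426.37834931,   0.        , 318.46287488],
       [  0.        , 426.37834931, 241.20643496],
       [  0.        ,   0.        ,   1.        ]]), 'xyz': array([0.17222838, 0.55523662, 0.3716028 ]), 'attitude': array([0.13671298, 0.833999  , 0.52759084, 0.08604146])}
['MotionError', 'camera_info', 'get_state', 'grip_point_offset', 'hand_in', 'read_camera', 'silhouettes']
```

View pics/top0.png

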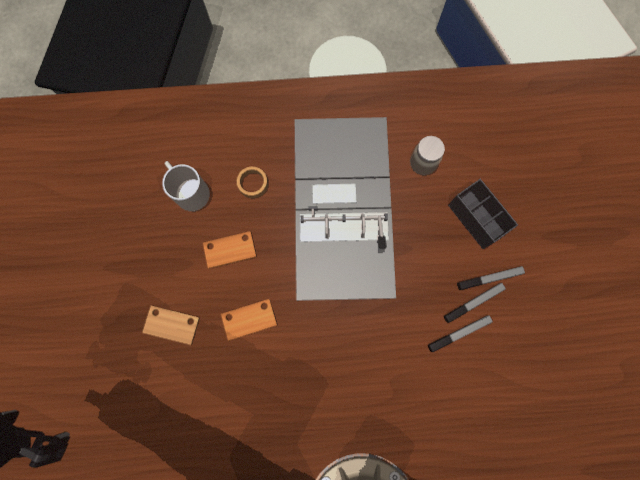

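View pics/side0.png

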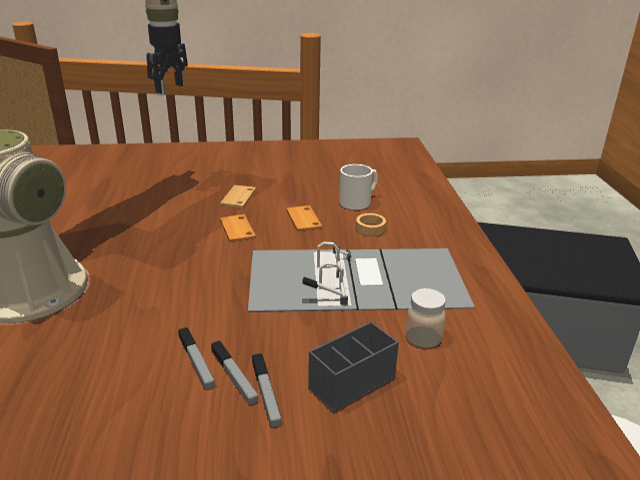

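Top view: the file is mid-picture with its lever tab at (381,242). Three samples are on the left at about (230,250), (171,325) and (248,320), with their holes on the far side. Three markers are on the right at about (490,278), (475,303) and (460,334), and the holder is at (483,214). The side view agrees, and I see no fourth sample.

```bash
cat > h.py <<'E'
from workcell import *
import numpy as np, cv2, json
from scipy.spatial.transform import Rotation as R
def Rq(q): return R.from_quat([q[1],q[2],q[3],q[0]])
def cam(c):
    i=camera_info(c); return i["K"],Rq(i["attitude"]).as_matrix(),np.array(i["xyz"])
def ray(ci,uv,z):
    K,M,t=ci; uv=np.atleast_2d(np.asarray(uv,float))
    d=np.c_[uv,np.ones(len(uv))]@np.linalg.inv(K).T@M.T
    return t+d*((z-t[2])/d[:,2])[:,None]
def proj(ci,P):
    K,M,t=ci; p=(np.atleast_2d(P)-t)@M@K.T; return p[:,:2]/p[:,2:]
def rect(mask,ci,z):
    c=max(cv2.findContours(mask.astype(np.uint8),cv2.RETR_EXTERNAL,cv2.CHAIN_APPROX_NONE)[0],key=cv2.contourArea)
    w=ray(ci,c[:,0],z)[:,:2]*1000
    (x,y),(a,b),th=cv2.minAreaRect(w.astype(np.float32))
    if a<b: a,b,th=b,a,th+90
    return np.array([x,y]),a,b,(th+90)%180-90   # centre mm, long, short, angle of the long side
def tool():
    s=get_state(); return s,Rq(s["orientation"]).as_matrix()
E
python3 - <<'E'
from h import *
print("gpo",grip_point_offset)
read_camera("top"); ci=cam("top")
for n,z in (("sample0",.008),("marker0",.009),("file",.004),("holder",.075),("mug",.05),("jar",.08),("tape",.025),("lever_tab",.045)):
    for d in silhouettes("top",n):
        if d["p"]>.2:
            c,a,b,th=rect(d["pixels"],ci,z); print(n,round(d["p"],2),d["box"],c.round(1),round(a,1),round(b,1),round(th,1))
s,M=tool();print(M.round(3))
im=read_camera("top");cv2.imwrite("pics/c.png",cv2.resize(im[140:360,280:540],None,fx=3,fy=3,interpolation=cv2.INTER_CUBIC)[:600])
E
```

```text
gpo 0.0187
sample0 0.94 [221.3, 299.2, 56.3, 40.1] [407.6 212.5] 112.1 61.9 -77.5
sample0 0.64 [205.2, 232.3, 48.9, 34.4] [566.  249.4] 110.9 61.7 -80.2
sample0 0.6 [141.7, 302.5, 56.3, 41.7] [408.2 382.2] 111.1 59.6 72.4
marker0 0.81 [444.9, 283.2, 58.8, 42.7] [ 409.6 -283.1] 150.3 18.3 -64.7
marker0 0.73 [458.1, 265.3, 67.5, 21.0] [ 460.4 -325.3] 151.1 18.0 -79.1
marker0 0.63 [430.6, 313.2, 63.1, 38.0] [ 346.2 -242.9] 152.7 21.4 -68.4
marker0 0.5 [294.8, 116.5, 101.9, 182.1] [650.9 -12.4] 432.2 222.7 -3.2
file 0.77 [291.9, 113.9, 104.4, 184.8] [652.5 -13.2] 435.6 224.1 -2.8
holder 0.55 [448.8, 179.1, 68.1, 68.3] [ 591.5 -301.9] 128.3 97.3 30.6
mug 0.68 [162.7, 162.5, 48.7, 48.3] [709.6 337.8] 133.1 78.1 41.6
mug 0.34 [219.2, 298.9, 57.3, 38.7] [405.1 206. ] 106.8 58.2 -75.7
jar 0.64 [411.0, 135.7, 35.3, 40.8] [ 729.3 -200.4] 94.7 62.9 -31.6
tape 0.72 [232.9, 163.7, 37.8, 35.7] [714.4 191.4] 76.7 70.6 -2.7
tape 0.47 [458.7, 268.1, 66.5, 20.8] [ 459.3 -318.9] 151.0 21.4 -80.6
lever_tab 0.94 [301.7, 213.2, 84.3, 37.2] [590.8 -72.8] 108.5 57.7 42.4
[[-0.904  0.428  0.   ]
 [ 0.428  0.904  0.   ]
 [-0.     0.    -1.   ]]
```

View pics/c.png

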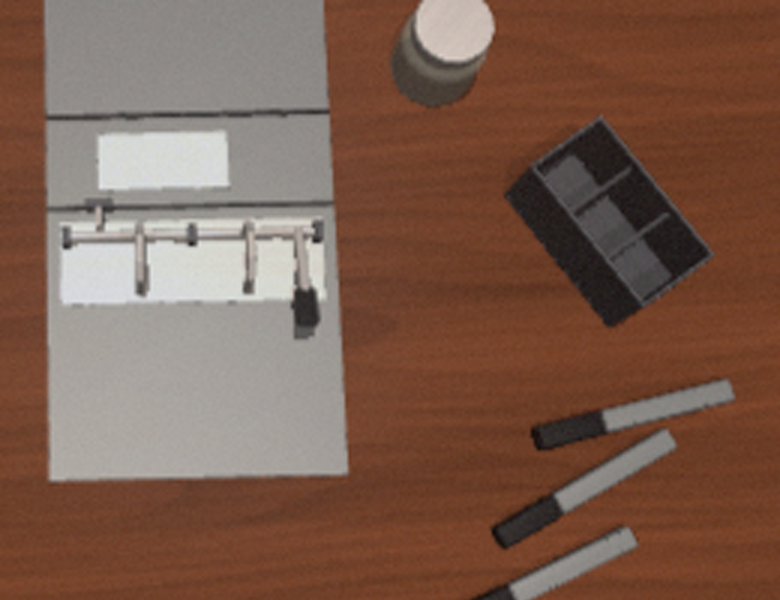

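The crop (offset (280,140), ×3) shows the near file corners at (49,480) and (348,472), the wire tips at the posts near (142,290) and (248,289), the tab centre at (305,307), and the holder rim corners at (600,117), (710,252), (643,303) and (534,170).

Run:
```python
from h import *
ci=cam("top")
f=lambda P,z:(ray(ci,np.array(P)/3+[280,140],z)[:,:2]*1000)
print("file near",f([(49,480),(348,472)],.004).round(1))
print("fold",f([(48,210),(334,203)],.004).round(1))
print("posts",f([(142,291),(248,290)],.05).round(1))
print("tab",f([(306,303)],.049).round(1))
h=f([(600,117),(710,252),(643,303),(534,170)],.075);print("holder",h.round(1),h.mean(0).round(1))
d=silhouettes("top","file")[0]["pixels"]
c=max(cv2.findContours(d.astype(np.uint8),0,1)[0],key=cv2.contourArea)[:,0]
w=ray(ci,c,.0035)[:,:2]*1000
m=np.array([652,-13]);t=np.radians(-3);u=np.array([np.cos(t),np.sin(t)]);v=np.array([-u[1],u[0]])
a=(w-m)@u;b=(w-m)@v
for nm,x,y,sel in(("right",a,b,(b<-100)&(abs(a)<190)),("left",a,b,(b>100)&(abs(a)<190)),("near",b,a,(a<-200)&(abs(b)<90)),("far",b,a,(a>200)&(abs(b)<90))):
    p=np.polyfit(x[sel],y[sel],1);print(nm,np.degrees(np.arctan(p[0])).round(2),p[1].round(2))
```

```text
file near [[ 441.7  106.6]
 [ 432.1 -113. ]]
fold [[ 647.1   95.1]
 [ 637.  -123.3]]
posts [[568.5  29.2]
 [563.8 -47.1]]
tab [[551.5 -88. ]]
holder [[ 667.6 -308.8]
 [ 562.6 -372.4]
 [ 529.4 -319.9]
 [ 631.4 -256.3]] [ 597.8 -314.3]
right 0.26 -109.52
left 0.17 108.96
near 0.27 -215.25
far -0.17 215.77
```

```bash
cat >> h.py <<'E'
U=np.radians(-2.65); O=np.array([576.5,-9.7])
def fw(x,y):  # file mm -> world mm
    c,s=np.cos(U),np.sin(U); return O+[c*x-s*y,s*x+c*y]
def down(yawy,tilt=0):
    """tool pointing down, tool y (jaws) at yawy deg in world xy; tilt deg about tool y"""
    a=np.radians(yawy); y=np.array([np.cos(a),np.sin(a),0]); z=np.array([0,0,-1.]); x=np.cross(y,z)
    return R.from_matrix(np.c_[x,y,z])*R.from_euler('y',tilt,degrees=True)
def step(pos,Rt,grip=False,cur=None):
    """TCP target in world mm -> shift cm, turn deg, in present tool axes"""
    s,M=tool(); p=np.array(s["tcp_pos"])*1000
    if cur: p,M=np.array(cur[0]),cur[1].as_matrix()
    d=M.T@(np.array(pos)-p)/10; rv=(R.from_matrix(M).inv()*Rt).as_rotvec(degrees=True)
    print(d.round(2),rv.round(1))
def st():
    s,M=tool(); print("t",round(s["clock"],1),"tcp",(s["tcp_pos"]*1000).round(1),"gap",round(s["finger_gap"]*1000,1),"F",s["wrist_force"].round(1),"ay",np.degrees(np.arctan2(M[1,1],M[0,1])).round(1),"z",M[:,2].round(3),"q",s["joint_pos"].round(3))
E
python3 - <<'E'
from h import *
p=fw(-22,-79);print(p);Rt=down(87.35)
step([*p,200],Rt);step([*p,100],Rt)
E
```

```text
[550.87098251 -87.5983534 ]
[-53.54 -41.87   3.13] [  0.    0.  -22.7]
[-53.54 -41.87  13.13] [  0.    0.  -22.7]
```

Emit:
send_rows(series=[-53.5, -41.9, 3.1, 0, 0, -22.7, 0.6, -53.5, -41.9, 3.1, 0, 0, -22.7, 0.5, -53.5, -41.9, 3.1, 0, 0, -22.7, 0.4, -53.5, -41.9, 3.1, 0, 0, -22.7, 0.4, -53.5, -41.9, 3.1, 0, 0, -22.7, 0.4, -53.5, -41.9, 3.1, 0, 0, -22.7, 0.4, -53.5, -41.9, 3.1, 0, 0, -22.7, 0.4, -53.5, -41.9, 3.1, 0, 0, -22.7, 0.4, -53.5, -41.9, 3.1, 0, 0, -22.7, 0.4, -53.5, -41.9, 3.1, 0, 0, -22.7, 0.4], newtons=30)

```text
clock: 1.53
tcp_pos: [0.4295, 0.1529, 0.213]
orientation: [0.001, 0.023, 1.0, 0.0]
wrist_force: [0.2, 0.8, 0.2]
finger_gap: 0.0343
```

Run:
```python
from h import *
st();p=fw(-22,-79);Rt=down(87.35)
step([*p,200],Rt);step([*p,100],Rt)
```

```text
t 1.5 tcp [429.5 152.9 213. ] gap 34.3 F [0.2 0.8 0.2] ay 87.4 z [ 0.001  0.    -1.   ] q [ 0.166  0.09  -0.28   1.201  0.     0.211]
[-13.21 -23.48   1.3 ] [0.  0.1 0. ]
[-13.2  -23.48  11.3 ] [0.  0.1 0. ]
```

Emit:
send_rows(series=[-13.2, -23.5, 1.3, 0, 0, 0, 0.4, -13.2, -23.5, 1.3, 0, 0, 0, 0.4, -13.2, -23.5, 1.3, 0, 0, 0, 0.4, -13.2, -23.5, 1.3, 0, 0, 0, 0.4, -13.2, -23.5, 1.3, 0, 0, 0, 0.4, -13.2, -23.5, 1.3, 0, 0, 0, 0.4, -13.2, -23.5, 1.3, 0, 0, 0, 0.4, -13.2, -23.5, 1.3, 0, 0, 0, 0.4, -13.2, -23.5, 1.3, 0, 0, 0, 0.4, -13.2, -23.5, 1.3, 0, 0, 0, 0.4])

```text
clock: 2.37
tcp_pos: [0.5496, -0.0855, 0.1995]
orientation: [-0.0, 0.023, 1.0, 0.0]
wrist_force: [0.3, -0.0, -0.6]
finger_gap: 0.0342
```

Run:
```python
from h import *
st();p=fw(-22,-79);Rt=down(87.35)
step([*p,90],Rt);step([*p,28],Rt)
cv2.imwrite("pics/w1.png",read_camera("wrist"))
```

```text
t 2.4 tcp [549.6 -85.5 199.5] gap 34.2 F [ 0.3 -0.  -0.6] ay 87.4 z [-0.001  0.001 -1.   ] q [-0.299  0.289 -0.066  1.217  0.    -0.253]
[-0.15 -0.21 10.95] [ 0.  -0.1  0. ]
[-0.15 -0.22 17.15] [ 0.  -0.1  0. ]
```

View pics/w1.png

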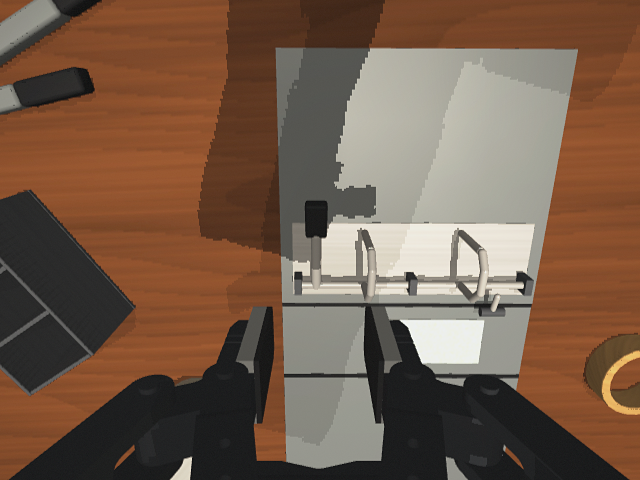

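Wrist view: the tab is at (316,218), post/wire tops at about (361,232) and (457,233), and near file corners at (276,48) and (578,48).

Run:
```python
from h import *
ci=cam("wrist")
print("tab",ray(ci,[(316,212)],.05)[:,:2]*1000,fw(-22,-80))
print("posts",ray(ci,[(361,233),(456,234)],.05)[:,:2]*1000,fw(0,-40),fw(0,40))
print("near",ray(ci,[(276.5,48),(578,48)],.004)[:,:2]*1000,fw(-140,-110),fw(-140,110))
print("proj posts top/bottom",proj(ci,[[*fw(0,y)/1000,z] for y in(-40,40) for z in(.05,.004)]).round(0))
```

```text
tab [[544.33230258 -85.68875839]] [550.82474778 -88.597284  ]
posts [[561.28290743 -54.27674191]
 [565.16375441  13.65661778]] [574.65061052 -49.65722411] [578.34938948  30.25722411]
near [[ 432.84744847 -109.19135234]
 [ 442.80769986  108.75766431]] [ 431.56389454 -113.10950312] [441.73553669 106.65522948]
proj posts top/bottom [[368. 250.]
 [362. 231.]
 [478. 250.]
 [458. 231.]]
```

Emit:
send_rows(series=[-0.15, -0.2, 11, 0, 0, 0, 0.5, -0.15, -0.2, 11, 0, 0, 0, 0.5, -0.15, -0.2, 11, 0, 0, 0, 0.5, -0.15, -0.2, 11, 0, 0, 0, 0.5, -0.15, -0.2, 17.1, 0, 0, 0, 0.5, -0.15, -0.2, 17.1, 0, 0, 0, 0.5, -0.15, -0.2, 17.1, 0, 0, 0, 0.5, -0.15, -0.2, 17.1, 0, 0, 0, 0.5])

```text
clock: 3.08
tcp_pos: [0.5514, -0.0871, 0.0298]
orientation: [-0.0, 0.022, 1.0, 0.0]
wrist_force: [0.4, -1.2, 0.2]
finger_gap: 0.0425
```

Run:
```python
from h import *
st()
```

```text
t 3.1 tcp [551.4 -87.1  29.8] gap 42.5 F [ 0.4 -1.2  0.2] ay 87.5 z [-0.  0. -1.] q [-0.301  0.424 -0.317  0.83   0.    -0.256]
```

Emit:
send_rows(series=[0, 0, 0, 0, 0, 0, 0, 0, 0, 0, 0, 0, 0, 0, 0, 0, 0, 0, 0, 0, 0, 0, 0, 0, 0, 0, 0, 0, 0, 0, 0, 0, 0, 0, 0], newtons=25)

```text
clock: 3.5
tcp_pos: [0.5536, -0.0879, 0.0314]
orientation: [0.002, 0.023, 1.0, 0.0]
wrist_force: [0.4, 2.8, 7.0]
finger_gap: 0.0153
```

Emit:
send_rows(series=[-0.5, 0, -0.9, 0, 0, 0, 0, -1.2, 0, -1.75, 0, 0, 0, 0, -1.95, 0, -2.5, 0, 0, 0, 0, -2.75, 0, -3.1, 0, 0, 0, 0, -3.7, 0, -3.6, 0, 0, 0, 0, -4.7, 0, -3.9, 0, 0, 0, 0, -5.8, 0, -4.1, 0, 0, 0, 0, -6.8, 0, -4.1, 0, 0, 0, 0, -6.8, 0, -4.1, 0, 0, 0, 0])

```text
clock: 4.25
tcp_pos: [0.621, -0.0909, 0.0709]
orientation: [0.001, 0.023, 1.0, 0.0]
wrist_force: [0.2, 2.4, 2.6]
finger_gap: 0.0153
```

Run:
```python
from h import *
st()
cv2.imwrite("pics/s1.png",read_camera("side")[200:420,200:520].repeat(2,0).repeat(2,1))
```

```text
t 4.2 tcp [621.  -90.9  70.9] gap 15.3 F [0.2 2.4 2.6] ay 87.4 z [ 0.002  0.    -1.   ] q [-0.274  0.499 -0.078  0.992  0.001 -0.228]
```

View pics/s1.png

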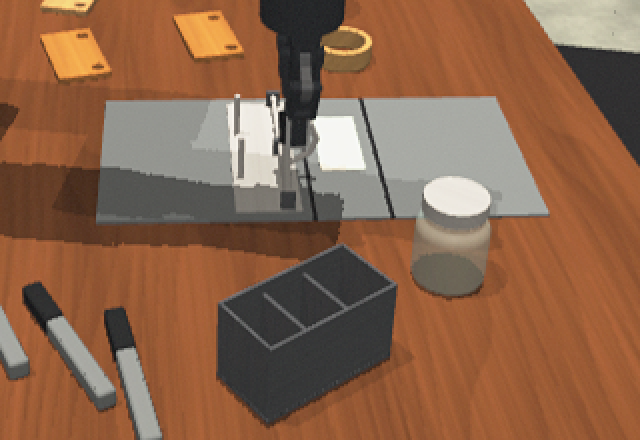

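Side view: the lever is upright in the gripper and the wires are swung towards the spine, so the rings are open. The posts stand free at about (240,115) and (240,155).

Emit:
send_rows(series=[0, 0, 0, 0, 0, 0, 0.5, 0, 0, 0, 0, 0, 0, 0.5, 0, 0, 0, 0, 0, 0, 0.5, 0, 0, -14, 0, 0, 0, 0.5, 0, 0, -14, 0, 0, 0, 0.5, 0, 0, -14, 0, 0, 0, 0.5, 0, 0, -14, 0, 0, 0, 0.8, 0, 0, -14, 0, 0, 0, 1, 0, 0, -14, 0, 0, 0, 1])

```text
clock: 5.05
tcp_pos: [0.6201, -0.0916, 0.2113]
orientation: [0.002, 0.023, 1.0, -0.001]
wrist_force: [-0.6, 0.6, -0.6]
finger_gap: 0.0774
```

Run:
```python
from h import *
st()
read_camera("top"); ci=cam("top")
for d in silhouettes("top","sample0"):
    if d["p"]>.3: c,a,b,th=rect(d["pixels"],ci,.008); print(d["p"],c.round(1),round(a,1),round(b,1),round(th,1))
step([407.6,212.5,200],down(12.5))
```

```text
t 5.0 tcp [620.1 -91.6 211.3] gap 77.4 F [-0.6  0.6 -0.6] ay 87.4 z [ 0.003 -0.001 -1.   ] q [-0.275  0.418  0.15   1.299 -0.    -0.229]
0.84 [407.4 211.7] 111.6 62.6 -77.3
0.69 [566.  249.2] 111.8 64.0 -80.7
0.66 [407.7 380.8] 114.6 62.1 73.8
[22.46 29.36  0.9 ] [-0.1 -0.1 74.9]
```

Emit:
send_rows(series=[22.5, 29.4, 1, 0, 0, 75, 1, 22.5, 29.4, 1, 0, 0, 75, 1, 22.5, 29.4, 1, 0, 0, 75, 1, 22.5, 29.4, 1, 0, 0, 75, 1, 22.5, 29.4, 1, 0, 0, 75, 1, 22.5, 29.4, 1, 0, 0, 75, 1, 22.5, 29.4, 1, 0, 0, 75, 1, 22.5, 29.4, 1, 0, 0, 75, 1, 22.5, 29.4, 1, 0, 0, 75, 1, 22.5, 29.4, 1, 0, 0, 75, 1])

```text
clock: 5.98
tcp_pos: [0.4037, 0.2149, 0.1977]
orientation: [-0.002, 0.582, 0.813, -0.002]
wrist_force: [-0.9, -0.6, -1.4]
finger_gap: 0.0856
```

Emit:
send_rows(series=[0, 0, 0, 0, 0, 3.4, 1, 0, 0, 0, 0, 0, 3.4, 1])

```text
clock: 6.15
tcp_pos: [0.406, 0.2134, 0.198]
orientation: [-0.001, 0.605, 0.796, -0.001]
wrist_force: [0.7, -0.4, 0.4]
finger_gap: 0.0855
```

```bash
cat >> h.py <<'E'
def smp(c="wrist",z=.008,pm=.3):
    read_camera(c); ci=cam(c)
    for d in silhouettes(c,"sample0"):
        if d["p"]>pm: cc,a,b,th=rect(d["pixels"],ci,z); print(c,round(d["p"],2),cc.round(1),round(a,1),round(b,1),round(th,1),d["box"])
E
python3 - <<'E'
from h import *
st(); smp(); cv2.imwrite("pics/w2.png",read_camera("wrist"))
step([407.6,212.5,100],down(12.5))
step([407.6,212.5,-3],down(12.5))
E
```

```text
t 6.2 tcp [406.  213.4 198. ] gap 85.5 F [ 0.7 -0.4  0.4] ay 15.5 z [-0.003 -0.001 -1.   ] q [ 0.309  0.106 -0.299  1.17  -0.     1.608]
wrist 0.78 [400.  356.2] 61.8 54.1 -17.3 [311.3, 2.2, 111.5, 69.1]
wrist 0.7 [565.4 251.8] 111.6 64.1 -80.0 [469.6, 138.0, 111.1, 141.1]
wrist 0.6 [408.8 214.4] 109.9 60.4 -76.0 [283.4, 135.9, 79.9, 133.5]
[0.02 0.01 9.87] [-0.1  0.   3.1]
[2.000e-02 3.000e-02 2.017e+01] [-0.1  0.   3.1]
```

View pics/w2.png

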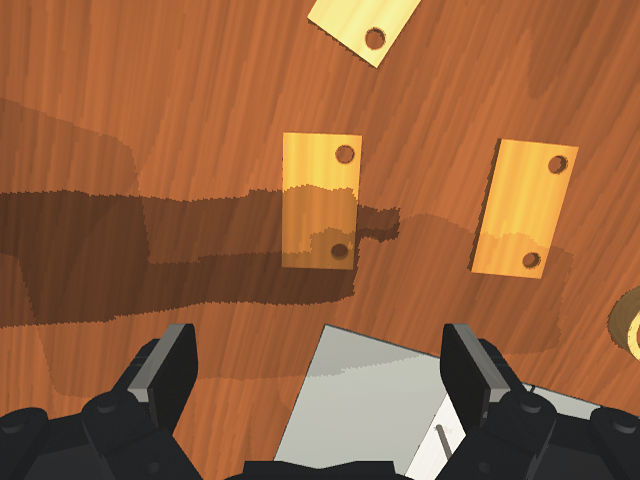

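Wrist view: sample A is at about (320,200) with holes at (345,154) and (340,251), and the next sample is at about (525,208). Both agree with the top-camera measurement.

Emit:
send_rows(series=[0, 0.15, 10, 0, 0, 2.4, 1, 0, 0.15, 10, 0, 0, 2.4, 1, 0, 0.15, 17, 0, 0, 2.4, 1, 0, 0.15, 17, 0, 0, 2.4, 1, 0, 0.15, 20, 0, 0, 2.4, 1, 0, 0.15, 20, 0, 0, 2.4, 1, 0, 0.15, 20, 0, 0, 2.4, 1])

```text
clock: 6.88
tcp_pos: [0.4078, 0.212, -0.0017]
orientation: [-0.002, 0.622, 0.783, -0.002]
wrist_force: [-0.5, -0.6, 0.4]
finger_gap: 0.085
```

Emit:
send_rows(series=[0, 0, 0, 0, 0, 0, 0.3, 0, 0, 0, 0, 0, 0, 0.3, 0, 0, 0, 0, 0, 0, 0.3, 0, 0, 0, 0, 0, 0, 0.3], newtons=50)

```text
clock: 7.22
tcp_pos: [0.4114, 0.214, 0.0063]
orientation: [0.001, 0.622, 0.783, 0.002]
wrist_force: [-38.4, -9.5, 90.3]
finger_gap: 0.0394
```

Run:
```python
from h import *
st(); smp()
step([*fw(-18,0),140],down(-2.65))
```

```text
t 7.2 tcp [411.4 214.    6.3] gap 39.4 F [-38.4  -9.5  90.3] ay 13.1 z [ 0.004  0.002 -1.   ] q [ 0.306  0.299 -0.587  0.681  0.     1.648]
wrist 0.93 [409.8 216.1] 111.7 60.8 -76.4 [218.4, 175.8, 178.7, 269.4]
wrist 0.8 [539.2 213.4] 47.4 11.2 -63.4 [611.1, 342.6, 28.6, 95.2]
wrist 0.58 [416.8 324.7] 14.4 6.1 13.2 [392.0, 3.1, 46.2, 23.3]
[-25.05   9.25 -13.19] [ 0.4 -0.1 15.8]
```

Emit:
send_rows(series=[0, 0, -0.5, 0, 0, 0, 0.4, 0, 0, -2, 0, 0, 0, 0.6, 0, 0, -5, 0, 0, 0, 0.9, 0, 0, -12, 0, 0, 0, 0.87, 0, 0, -17, 0, 0, 0, 0.87, 0, 0, -17, 0, 0, 0, 0.87, 0, 0, -17, 0, 0, 0, 0.87, 0, 0, -17, 0, 0, 0, 0.87], newtons=40)

```text
clock: 7.98
tcp_pos: [0.4125, 0.2142, 0.1749]
orientation: [0.003, 0.622, 0.783, 0.004]
wrist_force: [-0.3, -0.4, 0.5]
finger_gap: 0.0743
```

Run:
```python
from h import *
st(); smp(); smp("top")
im=read_camera("wrist"); cv2.imwrite("pics/w3.png",im)
step([408.5,213.5,10],down(13))
```

```text
t 8.0 tcp [412.5 214.2 174.9] gap 74.3 F [-0.3 -0.4  0.5] ay 13.1 z [ 0.01   0.003 -1.   ] q [ 0.306  0.119 -0.342  1.099  0.     1.648]
wrist 0.92 [406.2 215.3] 110.8 60.6 -76.9 [267.5, 135.5, 83.7, 148.6]
wrist 0.61 [560.5 251.5] 109.9 65.0 -79.8 [470.1, 132.8, 112.0, 148.0]
top 0.87 [565.5 249.7] 111.3 62.4 -80.4 [205.3, 231.5, 49.8, 32.7]
top 0.56 [412.6 194.8] 75.6 64.0 -74.4 [240.2, 301.6, 37.4, 34.9]
[ 0.06  0.02 15.88] [-0.1  0.   0.1]
```

View pics/w3.png

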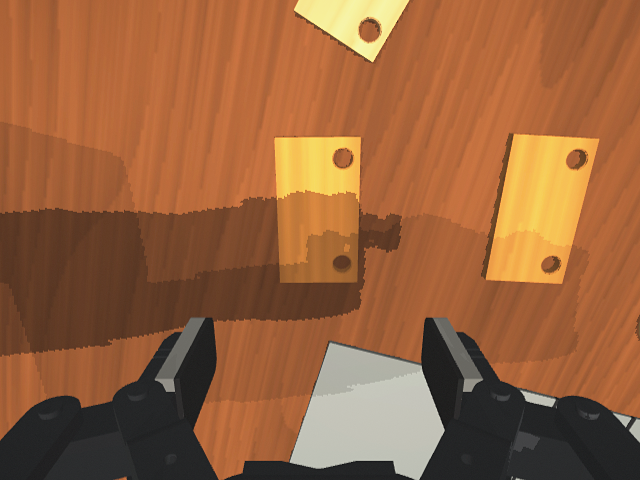

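Sample A is still flat and in place at about (318,210) in the picture. The failed close slid over its top, so I'll settle, measure again and go in lower.

Emit:
send_rows(series=[0.05, 0, 4, 0, 0, 0, 0.87, 0.05, 0, 4, 0, 0, 0, 0.87, 0.05, 0, 4, 0, 0, 0, 0.87, 0.05, 0, 4, 0, 0, 0, 0.87])

```text
clock: 8.57
tcp_pos: [0.4091, 0.2136, 0.1298]
orientation: [-0.001, 0.622, 0.783, -0.001]
wrist_force: [0.3, -0.1, 0.6]
finger_gap: 0.0743
```

Run:
```python
from h import *
st(); smp(); st()
step([408.5,213.5,10],down(13))
```

```text
t 8.6 tcp [409.1 213.6 129.8] gap 74.3 F [ 0.3 -0.1  0.6] ay 13.1 z [-0.002 -0.    -1.   ] q [ 0.307  0.157 -0.415  1.001  0.     1.649]
wrist 0.93 [409.2 215.5] 111.1 60.6 -76.8 [268.2, 143.6, 98.1, 164.3]
wrist 0.62 [565.6 252.6] 110.9 64.5 -80.1 [502.1, 142.7, 136.9, 163.4]
t 8.7 tcp [410.3 214.  130.8] gap 74.4 F [0.  0.7 0.8] ay 13.1 z [ 0.001  0.    -1.   ] q [ 0.307  0.155 -0.414  1.     0.     1.649]
[-1.000e-02 -2.000e-01  1.208e+01] [ 0.1 -0.   0.1]
```

Emit:
send_rows(series=[0, -0.05, 6, 0, 0, 0, 0.87, 0, -0.05, 9, 0, 0, 0, 0.87, 0, -0.05, 12, 0, 0, 0, 0.87, 0, -0.05, 13.5, 0, 0, 0, 0.87, 0, -0.05, 13.5, 0, 0, 0, 0.87, 0, -0.05, 13.5, 0, 0, 0, 0.87])

```text
clock: 9.17
tcp_pos: [0.4096, 0.2138, -0.0049]
orientation: [0.0, 0.622, 0.783, 0.0]
wrist_force: [-0.1, -0.6, 0.8]
finger_gap: 0.0741
```

Emit:
send_rows(series=[0, 0, 0, 0, 0, 0, 0.63, 0, 0, 0, 0, 0, 0, 0.63, 0, 0, 0, 0, 0, 0, 0.63], newtons=30)

```text
clock: 9.42
tcp_pos: [0.4104, 0.2141, -0.0037]
orientation: [0.001, 0.622, 0.783, 0.001]
wrist_force: [-1.1, 1.0, 4.7]
finger_gap: 0.0594
```

Run:
```python
from h import *
st()
```

```text
t 9.4 tcp [410.4 214.1  -3.7] gap 59.4 F [-1.1  1.   4.7] ay 13.1 z [ 0.003  0.001 -1.   ] q [ 0.307  0.313 -0.598  0.657  0.     1.65 ]
```

Emit:
send_rows(series=[0, 0, 0, 0, 0, 0, 0.5, 0, 0, 0, 0, 0, 0, 0.5, 0, 0, -4, 0, 0, 0, 0.5, 0, 0, -8, 0, 0, 0, 0.5, 0, 0, -14, 0, 0, 0, 0.5, 0, 0, -14, 0, 0, 0, 0.5, 0, 0, -14, 0, 0, 0, 0.5], newtons=60)

```text
clock: 10.0
tcp_pos: [0.4127, 0.2149, 0.1407]
orientation: [0.003, 0.622, 0.783, 0.005]
wrist_force: [1.0, -0.7, -0.5]
finger_gap: 0.0578
```

Run:
```python
from h import *
st(); smp(z=.142)
step([*fw(-18,0),130],down(-2.65))
```

```text
t 10.0 tcp [412.7 214.9 140.7] gap 57.8 F [ 1.  -0.7 -0.5] ay 13.1 z [ 0.011  0.003 -1.   ] q [ 0.307  0.144 -0.401  1.014  0.     1.65 ]
wrist 0.92 [477.3 272.8] 55.4 32.1 -79.9 [488.3, 139.3, 125.3, 160.0]
wrist 0.83 [412.4 212.9] 116.1 62.7 -77.0 [223.6, 184.4, 188.9, 280.5]
wrist 0.76 [395.7 314.6] 34.9 15.5 13.1 [281.6, 2.5, 123.3, 58.3]
[-25.07   9.44   0.62] [ 0.2 -0.  15.7]
```

Emit:
send_rows(series=[-25.1, 9.3, 1, 0, 0, 15.7, 0.5, -25.1, 9.3, 1, 0, 0, 15.7, 0.5, -25.1, 9.3, 1, 0, 0, 15.7, 0.5, -25.1, 9.3, 1, 0, 0, 15.7, 0.5, -25.1, 9.3, 1, 0, 0, 15.7, 0.5, -25.1, 9.3, 1, 0, 0, 15.7, 0.5, -25.1, 9.3, 1, 0, 0, 15.7, 0.5, -25.1, 9.3, 1, 0, 0, 15.7, 0.5, -25.1, 9.3, 1, 0, 0, 15.7, 0.5, -25.1, 9.3, 1, 0, 0, 15.7, 0.5])

```text
clock: 10.93
tcp_pos: [0.5546, -0.009, 0.1233]
orientation: [-0.002, 0.723, 0.691, -0.001]
wrist_force: [-0.5, -0.2, -0.8]
finger_gap: 0.0576
```

Run:
```python
from h import *
st(); s,M=tool(); z=s["tcp_pos"][2]+.0117
smp(z=z); cv2.imwrite("pics/w4.png",read_camera("wrist")); st()
ci=cam("wrist")
print("posts top,bot px",proj(ci,[[*fw(0,y)/1000,zz] for y in(-40,40) for zz in(.05,.004)]).round(0))
step([*fw(-18,0),60],down(-2.65))
```

```text
t 10.9 tcp [554.6  -9.  123.3] gap 57.6 F [-0.5 -0.2 -0.8] ay -2.6 z [-0.004  0.001 -1.   ] q [-0.161  0.332 -0.198  1.044  0.     1.455]
wrist 0.77 [555.4  -5.7] 110.6 60.1 87.4 [223.5, 184.0, 192.6, 281.5]
t 11.1 tcp [555.3  -8.4 124.4] gap 57.4 F [-0.1 -0.  -0.2] ay -2.5 z [-0.001  0.    -1.   ] q [-0.16   0.331 -0.198  1.043  0.     1.455]
posts top,bot px [[355. 325.]
 [349. 291.]
 [359. 187.]
 [352. 172.]]
[-0.04  0.33  6.44] [-0.1 -0.   0.1]
```

View pics/w4.png

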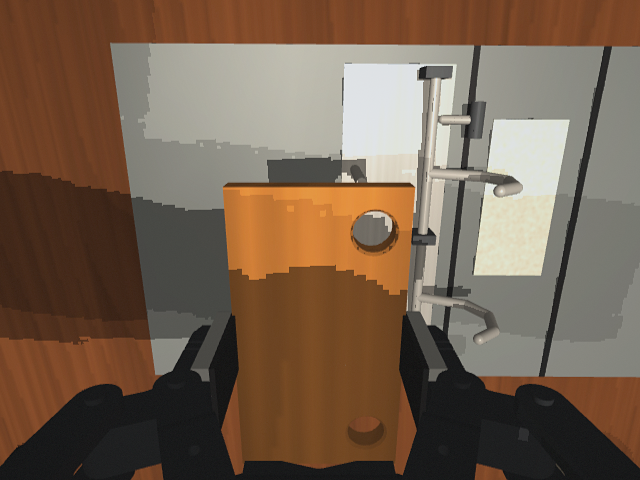

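Run:
```python
from h import *
ci=cam("wrist"); z=get_state()["tcp_pos"][2]+.0117
print(ray(ci,[(111.5,43.5),(154.5,376.5)],.004)[:,:2]*1000,fw(-140,110),fw(-140,-110))
h=ray(ci,[(375,231),(366,430)],z)[:,:2]*1000;print("holes",h,h.mean(0),"sample c",h.mean(0)-18*np.array([np.cos(U),np.sin(U)]))
st()
```

```text
[[ 445.0830598   108.36383223]
 [ 432.48195086 -111.25428721]] [441.73553669 106.65522948] [ 431.56389454 -113.10950312]
holes [[575.6507769   33.31898349]
 [572.05768415 -44.81662982]] [573.85423053  -5.74882316] sample c [555.87347968  -4.9165979 ]
t 11.1 tcp [555.3  -8.4 124.4] gap 57.4 F [-0.1 -0.  -0.2] ay -2.5 z [-0.001  0.    -1.   ] q [-0.16   0.331 -0.198  1.043  0.     1.455]
```

The wrist view shows the held sample with holes at (375,231) and (366,430), and the +y post peeking out at (357,175). I'll shift +4 mm in x and −3 mm in y, then lower slowly.

Emit:
send_rows(series=[-0.28, 0.41, 4, 0, 0, 0, 0.5, -0.28, 0.41, 7, 0, 0, 0, 0.5, -0.28, 0.41, 7, 0, 0, 0, 0.5, -0.28, 0.41, 7.6, 0, 0, 0, 0.5, -0.28, 0.41, 8.1, 0, 0, 0, 0.5, -0.28, 0.41, 8.6, 0, 0, 0, 0.5, -0.28, 0.41, 8.6, 0, 0, 0, 0.5])

```text
clock: 11.67
tcp_pos: [0.5606, -0.012, 0.0392]
orientation: [-0.0, 0.723, 0.691, 0.001]
wrist_force: [-0.5, 3.7, -1.1]
finger_gap: 0.0577
```

Run:
```python
from h import *
st(); s,M=tool(); z=s["tcp_pos"][2]+.0117
smp(z=z); im=read_camera("wrist"); cv2.imwrite("pics/w5.png",im[150:480,180:460].repeat(2,0)[:600].repeat(2,1)); st()
```

```text
t 11.7 tcp [560.6 -12.   39.2] gap 57.7 F [-0.5  3.7 -1.1] ay -2.6 z [ 0.001  0.001 -1.   ] q [-1.65e-01  4.16e-01 -3.02e-01  8.52e-01  1.00e-03  1.45e+00]
wrist 0.96 [561.3  -8.8] 109.8 59.2 87.4 [222.0, 183.2, 194.6, 280.1]
t 11.8 tcp [560.6 -12.1  39.3] gap 58.3 F [-0.1  4.5 -1.2] ay -2.6 z [ 0.001  0.001 -1.   ] q [-1.65e-01  4.16e-01 -3.02e-01  8.52e-01  1.00e-03  1.45e+00]
```

View pics/w5.png

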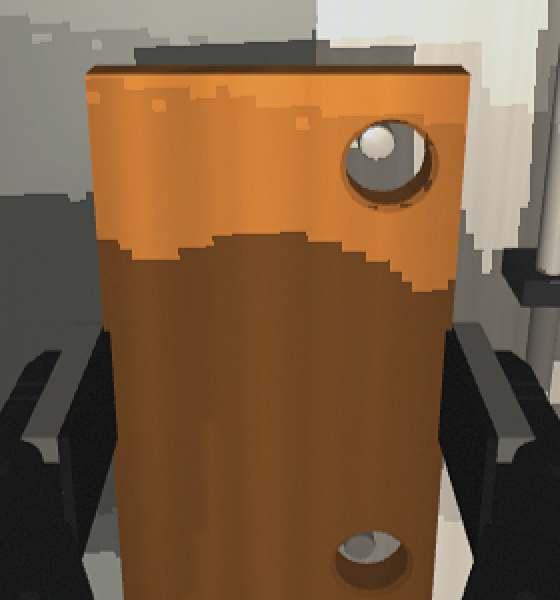

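The crop shows the post tops inside both holes. The upper one at (376,142) sits off the hole centre at (388,163), so I'll nudge +y 2.8 mm and −x 1.5 mm, then lower and release.

Emit:
send_rows(series=[0.28, -0.15, 0, 0, 0, 0, 0.5, 0.28, -0.15, 0, 0, 0, 0, 0.5, 0.28, -0.15, 1.5, 0, 0, 0, 0.5, 0.28, -0.15, 2.5, 0, 0, 0, 0.5, 0.28, -0.15, 3.4, 0, 0, 0, 0.5, 0.28, -0.15, 3.4, 0, 0, 0, 0.5])

```text
clock: 12.32
tcp_pos: [0.5574, -0.01, 0.0027]
orientation: [-0.001, 0.723, 0.691, -0.001]
wrist_force: [-0.6, -0.1, -1.1]
finger_gap: 0.0579
```

Run:
```python
from h import *
st()
```

```text
t 12.3 tcp [557.4 -10.    2.7] gap 57.9 F [-0.6 -0.1 -1.1] ay -2.6 z [-0.003  0.    -1.   ] q [-0.162  0.456 -0.345  0.773 -0.     1.455]
```

Emit:
send_rows(series=[0, 0, 0, 0, 0, 0, 0.82, 0, 0, 0, 0, 0, 0, 0.82, 0, 0, 0, 0, 0, 0, 0.82, 0, 0, -4, 0, 0, 0, 0.82, 0, 0, -8, 0, 0, 0, 0.82, 0, 0, -14, 0, 0, 0, 0.87, 0, 0, -14, 0, 0, 0, 0.87, 0, 0, -14, 0, 0, 0, 0.87])

```text
clock: 12.98
tcp_pos: [0.5629, -0.0105, 0.1513]
orientation: [0.005, 0.723, 0.691, 0.003]
wrist_force: [1.5, -0.6, 1.1]
finger_gap: 0.0744
```

Run:
```python
from h import *
st(); smp(z=.012); smp("top")
step([566,249.5,130],down(9.9))
```

```text
t 13.0 tcp [562.9 -10.5 151.3] gap 74.4 F [ 1.5 -0.6  1.1] ay -2.6 z [ 0.011 -0.002 -1.   ] q [-0.161  0.316 -0.149  1.094  0.     1.455]
wrist 0.57 [556.4  -7. ] 108.6 59.7 87.2 [262.1, 142.0, 91.9, 153.0]
top 0.66 [408.4 382.1] 112.4 59.8 72.0 [141.0, 305.4, 60.8, 39.8]
top 0.62 [565.4 250.1] 113.0 64.3 -79.6 [204.4, 232.4, 52.0, 36.5]
[25.94 -0.4   1.38] [ -0.1  -0.  -12.5]
```

Emit:
send_rows(series=[26, -0.1, 1.2, 0, 0, -12.5, 0.87, 26, -0.1, 1.2, 0, 0, -12.5, 0.87, 26, -0.1, 1.2, 0, 0, -12.5, 0.87, 26, -0.1, 1.2, 0, 0, -12.5, 0.87, 26, -0.1, 1.2, 0, 0, -12.5, 0.87, 26, -0.1, 1.2, 0, 0, -12.5, 0.87, 26, -0.1, 1.2, 0, 0, -12.5, 0.87, 26, -0.1, 1.2, 0, 0, -12.5, 0.87, 26, -0.1, 1.2, 0, 0, -12.5, 0.87, 26, -0.1, 1.2, 0, 0, -12.5, 0.87])

```text
clock: 14.02
tcp_pos: [0.5692, 0.2486, 0.1316]
orientation: [-0.0, 0.644, 0.765, -0.001]
wrist_force: [0.0, 0.3, -0.2]
finger_gap: 0.0743
```

Run:
```python
from h import *
smp(z=.008); st()
step([566,250.5,-4],down(9.9))
```

```text
wrist 0.98 [566.9 252.6] 109.5 60.5 -80.3 [265.9, 137.6, 98.4, 160.7]
wrist 0.88 [407.5 338.4] 66.0 34.8 9.7 [0.3, 3.9, 115.2, 64.8]
wrist 0.73 [537.2  42.6] 19.5 12.7 89.2 [226.2, 460.6, 17.6, 17.5]
t 14.1 tcp [569.8 248.2 132.3] gap 74.5 F [-0.2  0.2 -0.5] ay 9.8 z [-0.001 -0.    -1.   ] q [ 0.282  0.446 -0.003  1.122 -0.     1.682]
[ 0.3  -0.32 13.63] [-0.1  0.  -0.1]
```

Emit:
send_rows(series=[0.4, -0.25, 5, 0, 0, 0, 0.87, 0.4, -0.25, 8, 0, 0, 0, 0.87, 0.4, -0.25, 11, 0, 0, 0, 0.87, 0.4, -0.25, 13, 0, 0, 0, 0.87, 0.4, -0.25, 13.6, 0, 0, 0, 0.87, 0.4, -0.25, 13.6, 0, 0, 0, 0.87, 0.4, -0.25, 13.6, 0, 0, 0, 0.87])

```text
clock: 14.7
tcp_pos: [0.5675, 0.2527, -0.0023]
orientation: [0.0, 0.644, 0.765, 0.0]
wrist_force: [0.4, -0.4, 0.8]
finger_gap: 0.0745
```

Emit:
send_rows(series=[0, 0, 0, 0, 0, 0, 0.63, 0, 0, 0, 0, 0, 0, 0.63, 0, 0, 0, 0, 0, 0, 0.63], newtons=30)

```text
clock: 14.95
tcp_pos: [0.5686, 0.2536, -0.0007]
orientation: [0.001, 0.644, 0.765, 0.002]
wrist_force: [-0.5, -1.3, 7.6]
finger_gap: 0.0585
```

Run:
```python
from h import *
st()
```

```text
t 14.9 tcp [568.6 253.6  -0.7] gap 58.5 F [-0.5 -1.3  7.6] ay 9.9 z [ 0.004  0.001 -1.   ] q [ 0.291  0.558 -0.177  0.832 -0.     1.69 ]
```

Emit:
send_rows(series=[0, 0, 0, 0, 0, 0, 0.8, 0, 0, 0, 0, 0, 0, 0.8, 0, 0, 0.35, 0, 0, 0, 0.8, 0, 0, 0.35, 0, 0, 0, 0.5, 0, 0, 0.35, 0, 0, 0, 0.5, 0, 0, 0.35, 0, 0, 0, 0.5, 0, 0, 0.35, 0, 0, 0, 0.5], newtons=50)

```text
clock: 15.53
tcp_pos: [0.568, 0.254, -0.0045]
orientation: [0.001, 0.643, 0.765, 0.001]
wrist_force: [-1.6, 0.2, 14.6]
finger_gap: 0.058
```

Emit:
send_rows(series=[0, 0, 0, 0, 0, 0, 0.5, 0, 0, -4, 0, 0, 0, 0.5, 0, 0, -8, 0, 0, 0, 0.5, 0, 0, -13.5, 0, 0, 0, 0.5, 0, 0, -13.5, 0, 0, 0, 0.5, 0, 0, -13.5, 0, 0, 0, 0.5, 0, 0, -13.5, 0, 0, 0, 0.5], newtons=60)

```text
clock: 16.12
tcp_pos: [0.5671, 0.2536, 0.1288]
orientation: [0.0, 0.644, 0.765, 0.001]
wrist_force: [-0.2, -0.2, -0.9]
finger_gap: 0.0579
```

```bash
sed -i 's/O=np.array(\[576.5,-9.7\])/O=np.array([577.8,-7.2])/' h.py
cat >> h.py <<'E'
def held():
    """held sample: offset to the filed pose, seen by the wrist camera"""
    s,M=tool(); smp(z=s["tcp_pos"][2]+.0117,pm=.4); print("want",fw(-18,0).round(1),"long 87.35"); st()
E
python3 - <<'E'
from h import *
held(); step([*fw(-18,0),130],down(-2.65))
E
```

```text
wrist 0.95 [479.4 343.3] 28.1 22.1 -17.1 [0.1, 2.2, 119.8, 77.6]
wrist 0.62 [545.1 195.1] 2.7 2.5 9.8 [233.5, 470.5, 9.3, 5.0]
wrist 0.56 [566.3 255.1] 108.4 59.1 -80.2 [222.8, 189.9, 190.2, 276.8]
want [559.8  -6.4] long 87.35
t 16.2 tcp [565.4 253.  126.2] gap 58.0 F [ 0.1 -0.1 -1. ] ay 9.9 z [-0.003 -0.001 -1.   ] q [ 0.291  0.448 -0.016  1.11   0.     1.69 ]
[-25.46  -5.    -0.36] [-0.2  0.  12.5]
```

Emit:
send_rows(series=[-25.7, -5, 0, 0, 0, 12.5, 0.5, -25.7, -5, 0, 0, 0, 12.5, 0.5, -25.7, -5, 0, 0, 0, 12.5, 0.5, -25.7, -5, 0, 0, 0, 12.5, 0.5, -25.7, -5, 0, 0, 0, 12.5, 0.5, -25.7, -5, 0, 0, 0, 12.5, 0.5, -25.7, -5, 0, 0, 0, 12.5, 0.5, -25.7, -5, 0, 0, 0, 12.5, 0.5, -25.7, -5, 0, 0, 0, 12.5, 0.5, -25.7, -5, 0, 0, 0, 12.5, 0.5])

```text
clock: 17.05
tcp_pos: [0.5607, -0.0073, 0.127]
orientation: [-0.001, 0.723, 0.691, -0.0]
wrist_force: [-0.1, 0.7, -0.9]
finger_gap: 0.0576
```

Emit:
send_rows(series=[0, 0, 0, 0, 0, 0, 0.5, 0, 0, 0, 0, 0, 0, 0.5])

```text
clock: 17.22
tcp_pos: [0.5613, -0.0068, 0.1278]
orientation: [-0.0, 0.722, 0.692, -0.0]
wrist_force: [-0.9, 0.7, -0.3]
finger_gap: 0.0578
```

Run:
```python
from h import *
held()
```

```text
wrist 0.63 [562.1  -6.2] 109.9 60.0 87.4 [221.9, 191.4, 190.2, 275.5]
wrist 0.62 [563.   54.8] 30.1 12.1 -2.6 [262.5, 151.1, 100.2, 95.9]
want [559.8  -6.4] long 87.35
t 17.3 tcp [561.5  -7.1 128.1] gap 58.3 F [-0.2  0.3 -1.1] ay -2.5 z [-0.  0. -1.] q [-0.156  0.338 -0.177  1.056  0.     1.459]
```

Emit:
send_rows(series=[0, -0.2, 4, 0, 0, 0, 0.5, 0, -0.2, 7, 0, 0, 0, 0.5, 0, -0.2, 7.3, 0, 0, 0, 0.5, 0, -0.2, 7.9, 0, 0, 0, 0.5, 0, -0.2, 8.4, 0, 0, 0, 0.5, 0, -0.2, 8.8, 0, 0, 0, 0.5, 0, -0.2, 8.8, 0, 0, 0, 0.5])

```text
clock: 17.9
tcp_pos: [0.5603, -0.0083, 0.0409]
orientation: [0.001, 0.723, 0.691, 0.0]
wrist_force: [0.1, -0.2, -1.2]
finger_gap: 0.0582
```

Run:
```python
from h import *
held(); im=read_camera("wrist"); cv2.imwrite("pics/w6.png",im[170:470,320:440].repeat(2,0).repeat(2,1))
```

```text
wrist 0.65 [561.7  50.7] 45.3 6.1 -2.7 [238.3, 170.0, 148.4, 83.2]
wrist 0.64 [561.   -7.7] 110.0 60.1 87.3 [223.2, 190.5, 193.7, 276.8]
want [559.8  -6.4] long 87.35
t 18.0 tcp [560.4  -8.4  41.2] gap 57.8 F [ 0.2  0.2 -0.1] ay -2.6 z [ 0.002 -0.    -1.   ] q [-0.158  0.413 -0.301  0.855  0.     1.458]
```

View pics/w6.png

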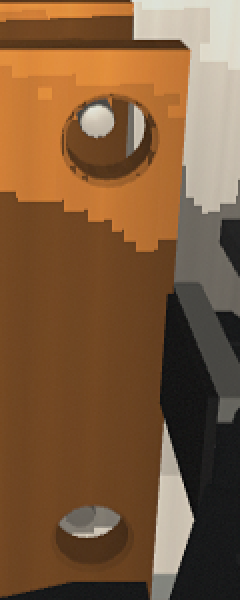

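The post tops show in both holes, the upper at (97,121) against a hole centre of (110,138). I'll nudge +y 2 mm and −x 1.5 mm, then lower onto the stack and release.

Emit:
send_rows(series=[0.2, -0.15, 0, 0, 0, 0, 0.5, 0.2, -0.15, 0.8, 0, 0, 0, 0.5, 0.2, -0.15, 1.8, 0, 0, 0, 0.5, 0.2, -0.15, 3, 0, 0, 0, 0.5, 0.2, -0.15, 3, 0, 0, 0, 0.5])

```text
clock: 18.47
tcp_pos: [0.5574, -0.0061, 0.0082]
orientation: [-0.001, 0.723, 0.691, -0.0]
wrist_force: [0.5, -0.2, -0.6]
finger_gap: 0.0578
```

Emit:
send_rows(series=[0, 0, 0, 0, 0, 0, 0.82, 0, 0, 0, 0, 0, 0, 0.82, 0, 0, 0, 0, 0, 0, 0.82, 0, 0, -4, 0, 0, 0, 0.82, 0, 0, -8, 0, 0, 0, 0.82, 0, 0, -12, 0, 0, 0, 0.87, 0, 0, -12, 0, 0, 0, 0.87, 0, 0, -12, 0, 0, 0, 0.87, 0, 0, -12, 0, 0, 0, 0.87])

```text
clock: 19.22
tcp_pos: [0.5581, -0.0062, 0.1306]
orientation: [0.0, 0.723, 0.691, 0.0]
wrist_force: [-0.9, 0.2, 0.2]
finger_gap: 0.0746
```

Run:
```python
from h import *
smp(z=.020); smp("top"); st()
step([408.3,381.6,130],down(-17.3))
```

```text
wrist 0.57 [557.   -6.2] 109.6 59.8 87.3 [265.3, 150.5, 102.7, 167.2]
wrist 0.42 [568.2 -46.4] 2.4 1.0 -50.0 [337.3, 297.3, 3.7, 3.5]
top 0.73 [407.8 381.4] 114.0 60.6 72.2 [141.6, 306.5, 60.1, 40.0]
t 19.4 tcp [557.   -6.1 128.7] gap 74.1 F [-0.7  0.2 -0.1] ay -2.6 z [-0.003  0.001 -1.   ] q [-0.155  0.332 -0.185  1.057  0.     1.461]
[ 38.05 -16.62  -0.07] [-0.2 -0.  14.7]
```

Emit:
send_rows(series=[38.1, -16.7, 0, 0, 0, 14.7, 0.87, 38.1, -16.7, 0, 0, 0, 14.7, 0.87, 38.1, -16.7, 0, 0, 0, 14.7, 0.87, 38.1, -16.7, 0, 0, 0, 14.7, 0.87, 38.1, -16.7, 0, 0, 0, 14.7, 0.87, 38.1, -16.7, 0, 0, 0, 14.7, 0.87, 38.1, -16.7, 0, 0, 0, 14.7, 0.87, 38.1, -16.7, 0, 0, 0, 14.7, 0.87, 38.1, -16.7, 0, 0, 0, 14.7, 0.87, 38.1, -16.7, 0, 0, 0, 14.7, 0.87])

```text
clock: 20.25
tcp_pos: [0.4084, 0.3796, 0.1291]
orientation: [-0.0, 0.805, 0.593, -0.001]
wrist_force: [1.6, -0.1, -0.1]
finger_gap: 0.0742
```

Emit:
send_rows(series=[0, 0, 0, 0, 0, 0, 0.87, 0, 0, 0, 0, 0, 0, 0.87, 0, 0, 0, 0, 0, 0, 0.87])

```text
clock: 20.5
tcp_pos: [0.4094, 0.3779, 0.1291]
orientation: [0.0, 0.805, 0.593, -0.001]
wrist_force: [-0.3, -1.1, -0.7]
finger_gap: 0.0742
```

Run:
```python
from h import *
smp(z=.008); st()
step([408.3,382.5,-4],down(-17.3))
```

```text
wrist 0.6 [409.  384.9] 111.2 60.9 72.1 [263.2, 137.2, 101.6, 166.2]
t 20.6 tcp [410.3 376.9 129.6] gap 74.3 F [ 0.5 -0.2  0.3] ay -17.4 z [-0.001 -0.001 -1.   ] q [ 0.599  0.331 -0.185  1.057 -0.     2.474]
[ 0.49 -0.35 13.36] [-0.   0.1 -0.1]
```

Emit:
send_rows(series=[0.55, -0.35, 5, 0, 0, 0, 0.87, 0.55, -0.35, 8, 0, 0, 0, 0.87, 0.55, -0.35, 11, 0, 0, 0, 0.87, 0.55, -0.35, 13, 0, 0, 0, 0.87, 0.55, -0.35, 13.4, 0, 0, 0, 0.87, 0.55, -0.35, 13.4, 0, 0, 0, 0.87, 0.55, -0.35, 13.4, 0, 0, 0, 0.87])

```text
clock: 21.18
tcp_pos: [0.4096, 0.3841, -0.0028]
orientation: [0.0, 0.806, 0.592, 0.001]
wrist_force: [-0.6, -0.7, 0.9]
finger_gap: 0.0741
```

Run:
```python
from h import *
st();smp(z=.008);step([408.5,383.3,-4],down(-17.6))
```

```text
t 21.2 tcp [409.6 384.1  -2.8] gap 74.1 F [-0.6 -0.7  0.9] ay -17.4 z [ 0.001  0.001 -1.   ] q [ 0.61   0.466 -0.345  0.759  0.     2.485]
wrist 0.71 [409.  386.7] 111.8 60.2 72.3 [217.1, 187.0, 191.8, 278.0]
[-0.22 -0.11  0.21] [ 0.1 -0.2  0.2]
```

Emit:
send_rows(series=[0, 0, 0.2, 0, 0, 0, 0.8, 0, 0, 0.2, 0, 0, 0, 0.5, 0, 0, 0.2, 0, 0, 0, 0.5, 0, 0, 0.2, 0, 0, 0, 0.5, 0, 0, 0.2, 0, 0, 0, 0.5], newtons=50)

```text
clock: 21.7
tcp_pos: [0.4095, 0.3852, -0.0041]
orientation: [0.0, 0.805, 0.593, 0.002]
wrist_force: [-0.4, -1.8, 5.8]
finger_gap: 0.0585
```

Emit:
send_rows(series=[0, 0, 0, 0, 0, 0, 0.5, 0, 0, -4, 0, 0, 0, 0.5, 0, 0, -8, 0, 0, 0, 0.5, 0, 0, -13.5, 0, 0, 0, 0.5, 0, 0, -13.5, 0, 0, 0, 0.5, 0, 0, -13.5, 0, 0, 0, 0.5, 0, 0, -13.5, 0, 0, 0, 0.5, 0, 0, -13.5, 0, 0, 0, 0.5], newtons=60)

```text
clock: 22.37
tcp_pos: [0.4077, 0.3841, 0.1284]
orientation: [-0.0, 0.805, 0.593, -0.001]
wrist_force: [-0.6, -0.2, -0.6]
finger_gap: 0.0575
```

Run:
```python
from h import *
held(); step([559,-8.5,130],down(-2.65))
```

```text
wrist 0.92 [408.2 385.2] 109.6 59.1 72.6 [224.1, 191.8, 188.7, 279.6]
want [559.8  -6.4] long 87.35
t 22.5 tcp [407.3 383.7 127.5] gap 58.0 F [-0.  -0.6 -0.5] ay -17.3 z [-0.003 -0.002 -1.   ] q [ 0.612  0.338 -0.18   1.057  0.     2.485]
[-32.93  26.16  -0.22] [ -0.1   0.1 -14.7]
```

Emit:
send_rows(series=[-32.9, 26.1, 0, 0, 0, -14.7, 0.5, -32.9, 26.1, 0, 0, 0, -14.7, 0.5, -32.9, 26.1, 0, 0, 0, -14.7, 0.5, -32.9, 26.1, 0, 0, 0, -14.7, 0.5, -32.9, 26.1, 0, 0, 0, -14.7, 0.5, -32.9, 26.1, 0, 0, 0, -14.7, 0.5, -32.9, 26.1, 0, 0, 0, -14.7, 0.5, -32.9, 26.1, 0, 0, 0, -14.7, 0.5, -32.9, 26.1, 0, 0, 0, -14.7, 0.5, -32.9, 26.1, 0, 0, 0, -14.7, 0.5])

```text
clock: 23.3
tcp_pos: [0.5552, 0.0005, 0.1276]
orientation: [-0.001, 0.723, 0.691, -0.001]
wrist_force: [0.9, 1.1, -1.0]
finger_gap: 0.0578
```

Emit:
send_rows(series=[0, 0, 0, 0, 0, 0, 0.5, 0, 0, 0, 0, 0, 0, 0.5, 0, 0, 0, 0, 0, 0, 0.5])

```text
clock: 23.55
tcp_pos: [0.5547, 0.0025, 0.1277]
orientation: [-0.002, 0.723, 0.69, -0.001]
wrist_force: [-0.3, -0.3, -0.7]
finger_gap: 0.058
```

Run:
```python
from h import *
held()
```

```text
wrist 0.78 [555.2   4.2] 110.6 60.2 87.3 [224.8, 194.0, 191.1, 276.3]
wrist 0.45 [604.7  60.6] 45.6 30.6 87.4 [410.9, 99.8, 106.8, 259.9]
want [559.8  -6.4] long 87.35
t 23.6 tcp [554.8   3.7 128.3] gap 57.7 F [ 0.1 -0.3 -0.7] ay -2.5 z [-0.002  0.001 -1.   ] q [-0.138  0.328 -0.192  1.053  0.     1.477]
```

Emit:
send_rows(series=[-1, 0.45, 4, 0, 0, 0, 0.5, -1, 0.45, 7, 0, 0, 0, 0.5, -1, 0.45, 7.2, 0, 0, 0, 0.5, -1, 0.45, 7.8, 0, 0, 0, 0.5, -1, 0.45, 8.3, 0, 0, 0, 0.5, -1, 0.45, 8.7, 0, 0, 0, 0.5, -1, 0.45, 8.7, 0, 0, 0, 0.5])

```text
clock: 24.23
tcp_pos: [0.5605, -0.0073, 0.0429]
orientation: [0.0, 0.723, 0.691, 0.0]
wrist_force: [0.5, -0.7, -1.1]
finger_gap: 0.0577
```

Run:
```python
from h import *
held(); im=read_camera("wrist"); cv2.imwrite("pics/w7.png",im[170:470,320:440].repeat(2,0).repeat(2,1))
```

```text
wrist 0.77 [561.1  -6.4] 110.6 60.1 87.3 [222.1, 189.2, 192.0, 280.7]
wrist 0.68 [561.2  51.7] 46.7 5.5 -2.7 [233.0, 171.4, 153.0, 80.7]
want [559.8  -6.4] long 87.35
t 24.3 tcp [560.7  -7.6  43.3] gap 57.5 F [ 0.   0.5 -0.7] ay -2.6 z [ 0.002 -0.    -1.   ] q [-0.157  0.411 -0.298  0.86   0.     1.459]
```

View pics/w7.png

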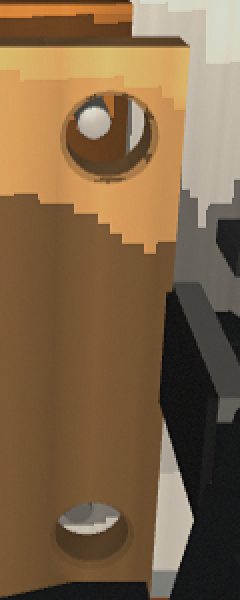

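Posts are in both holes again, the upper one at (95,122) against a centre of (109,134). I'll make a small nudge, lower and release.

Emit:
send_rows(series=[0.15, -0.18, 0, 0, 0, 0, 0.5, 0.15, -0.18, 0.8, 0, 0, 0, 0.5, 0.15, -0.18, 1.8, 0, 0, 0, 0.5, 0.15, -0.18, 2.4, 0, 0, 0, 0.5, 0.15, -0.18, 2.4, 0, 0, 0, 0.5])

```text
clock: 24.8
tcp_pos: [0.5575, -0.0061, 0.0166]
orientation: [-0.001, 0.723, 0.691, -0.0]
wrist_force: [-1.0, -0.1, -0.5]
finger_gap: 0.0579
```

Emit:
send_rows(series=[0, 0, 0, 0, 0, 0, 0.82, 0, 0, 0, 0, 0, 0, 0.82, 0, 0, 0, 0, 0, 0, 0.82, 0, 0, -4, 0, 0, 0, 0.82, 0, 0, -8, 0, 0, 0, 0.82, 0, 0, -12, 0, 0, 0, 0.82, 0, 0, -17, 0, 0, 0, 0.5, 0, 0, -17, 0, 0, 0, 0.4, 0, 0, -17, 0, 0, 0, 0.4])

```text
clock: 25.55
tcp_pos: [0.5609, -0.0065, 0.1928]
orientation: [0.003, 0.723, 0.691, 0.003]
wrist_force: [0.5, 0.3, -0.4]
finger_gap: 0.035
```

Run:
```python
from h import *
st(); smp(z=.028); smp("top",pm=.1); 
O2=np.array([576.8,-9]); 
a=read_camera("top")[180:310,280:410]; b=read_camera("wrist")[60:460,120:620]
cv2.imwrite("pics/m1.png",np.hstack([cv2.resize(a,(280,280)),cv2.resize(b,(350,280))]))
step([*(fw(48,-80)+[-1,-2]),190],down(87.35))
```

```text
t 25.6 tcp [560.9  -6.5 192.8] gap 35.0 F [ 0.5  0.3 -0.4] ay -2.6 z [ 0.009 -0.001 -1.   ] q [-0.155  0.292 -0.077  1.192  0.     1.462]
wrist 0.81 [556.1  -5.3] 109.8 59.5 87.3 [272.2, 143.6, 82.1, 141.9]
wrist 0.39 [568.1 -46.7] 2.8 0.6 -49.6 [327.8, 266.5, 5.5, 0.3]
[-8.24  6.79 -0.43] [ -0.2  -0.2 -90. ]
```

View pics/m1.png

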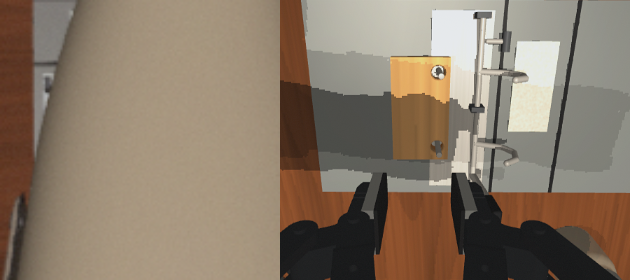

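The samples are stacked on the posts, with both posts showing in the holes at (438,72) and (437,147), and the arch is still open. Next I'll close the lever.

Emit:
send_rows(series=[-8.3, 6.9, -0.5, 0, 0, -90, 0.4, -8.3, 6.9, -0.5, 0, 0, -90, 0.4, -8.3, 6.9, -0.5, 0, 0, -90, 0.4, -8.3, 6.9, -0.5, 0, 0, -90, 0.4, -8.3, 6.9, -0.5, 0, 0, -90, 0.4, -8.3, 6.9, -0.5, 0, 0, -90, 0.4, -8.3, 6.9, -0.5, 0, 0, -90, 0.4, -8.3, 6.9, -0.5, 0, 0, -90, 0.4, -8.3, 6.9, -0.5, 0, 0, -90, 0.4, -8.3, 6.9, -0.5, 0, 0, -90, 0.4])

```text
clock: 26.68
tcp_pos: [0.6226, -0.092, 0.1913]
orientation: [-0.002, 0.179, 0.984, 0.0]
wrist_force: [0.6, -0.5, -0.1]
finger_gap: 0.0338
```

Emit:
send_rows(series=[0, 0, 0, 0, 0, -18.5, 0.4, 0, 0, 0, 0, 0, -18.5, 0.4, 0, 0, 0, 0, 0, -18.5, 0.4, 0, 0, 0, 0, 0, -18.5, 0.4, 0, 0, 0, 0, 0, -18.5, 0.4])

```text
clock: 27.1
tcp_pos: [0.6228, -0.092, 0.1918]
orientation: [-0.001, 0.023, 1.0, 0.0]
wrist_force: [0.8, 0.0, 0.6]
finger_gap: 0.0343
```

Run:
```python
from h import *
read_camera("wrist"); ci=cam("wrist")
for d in silhouettes("wrist","lever_tab")[:2]: print(d["p"],d["box"])
st(); step([621,-90.5,72],down(87.35))
print("pred tab top",proj(ci,[[.6225,-.0915,.101],[.6225,-.0915,.086],[.6147,-.0915,.016]]).round(0))
read_camera("top")
for n in("sample0","marker0"):
  for d in silhouettes("top",n):
    if d["p"]>.3: c,a,b,th=rect(d["pixels"],cam("top"),.009); print(n,round(d["p"],2),c.round(1),round(a,1),round(b,1),round(th,1))
```

```text
0.71 [302.7, 193.8, 245.2, 72.3]
t 27.2 tcp [623.  -92.1 192.3] gap 34.2 F [ 0.9 -0.   0.5] ay 87.4 z [-0.001  0.    -1.   ] q [-0.274  0.434  0.128  1.266  0.    -0.229]
[ 0.19  0.15 12.04] [ 0.  -0.1  0. ]
pred tab top [[318. 246.]
 [318. 238.]
 [318. 200.]]
sample0 0.61 [560.4   9.8] 76.8 64.2 85.9
marker0 0.7 [ 470.5 -383.2] 35.1 16.5 -80.2
```

Emit:
send_rows(series=[0.15, 0.1, 5, 0, 0, 0, 0.4, 0.15, 0.1, 8, 0, 0, 0, 0.4, 0.15, 0.1, 11, 0, 0, 0, 0.4, 0.15, 0.1, 11.7, 0, 0, 0, 0.4, 0.15, 0.1, 11.7, 0, 0, 0, 0.4, 0.15, 0.1, 11.7, 0, 0, 0, 0, 0.15, 0.1, 11.7, 0, 0, 0, 0, 0.15, 0.1, 11.7, 0, 0, 0, 0, 0.15, 0.1, 11.7, 0, 0, 0, 0], newtons=25)

```text
clock: 28.1
tcp_pos: [0.6234, -0.0911, 0.0784]
orientation: [0.002, 0.022, 1.0, -0.0]
wrist_force: [0.4, 2.5, 2.8]
finger_gap: 0.0155
```

Emit:
send_rows(series=[1, 0, 0, 0, 0, 0, 0, 2.1, 0, 0.2, 0, 0, 0, 0, 3.1, 0, 0.5, 0, 0, 0, 0, 4.05, 0, 1, 0, 0, 0, 0, 4.85, 0, 1.6, 0, 0, 0, 0, 5.6, 0, 2.35, 0, 0, 0, 0, 6.3, 0, 3.2, 0, 0, 0, 0, 6.8, 0, 4.2, 0, 0, 0, 0, 6.8, 0, 4.3, 0, 0, 0, 0])

```text
clock: 28.85
tcp_pos: [0.5517, -0.0878, 0.0343]
orientation: [-0.001, 0.022, 1.0, -0.0]
wrist_force: [-10.1, 2.0, 9.0]
finger_gap: 0.0153
```

Run:
```python
from h import *
st()
```

```text
t 28.9 tcp [551.7 -87.8  34.3] gap 15.3 F [-10.1   2.    9. ] ay 87.5 z [-0.002 -0.    -1.   ] q [-0.301  0.42  -0.31   0.843 -0.001 -0.257]
```

Emit:
send_rows(series=[0, 0, 0.2, 0, 0, 0, 0, 0, 0, 0.2, 0, 0, 0, 0.35, 0, 0, 0.2, 0, 0, 0, 0.35, 0, 0, 0, 0, 0, 0, 0.35, 0, 0, -4, 0, 0, 0, 0.35, 0, 0, -8, 0, 0, 0, 0.35, 0, 0, -13, 0, 0, 0, 0.35, 0, 0, -13, 0, 0, 0, 0.35, 0, 0, -13, 0, 0, 0, 0.35])

```text
clock: 29.6
tcp_pos: [0.5575, -0.0893, 0.1684]
orientation: [0.005, 0.022, 1.0, -0.001]
wrist_force: [0.0, 0.8, 0.5]
finger_gap: 0.0299
```

Run:
```python
from h import *
st()
step([469.9,-374.4,165],down(10.9))
a=read_camera("side")[210:330,230:490]
cv2.imwrite("pics/s2.png",cv2.resize(a,None,fx=2.5,fy=2.5))
```

```text
t 29.6 tcp [557.5 -89.3 168.4] gap 29.9 F [0.  0.8 0.5] ay 87.5 z [ 0.01  -0.003 -1.   ] q [-0.301  0.31  -0.114  1.136 -0.    -0.257]
[  7.51 -28.86   0.34] [ 0.2  0.6 76.6]
```

View pics/s2.png

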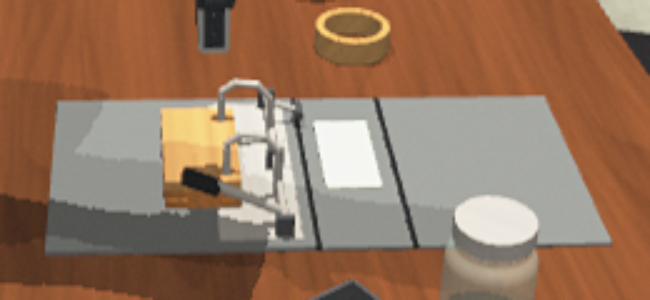

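Side view: the rings are shut over the stack, with the lever tab low at (200,182) and the wires meeting the posts at (222,115) and (227,168). Next are the markers.

Emit:
send_rows(series=[7.5, -28.8, 0, 0, 0, 76.6, 0.35, 7.5, -28.8, 0, 0, 0, 76.6, 0.35, 7.5, -28.8, 0, 0, 0, 76.6, 0.35, 7.5, -28.8, 0, 0, 0, 76.6, 0.35, 7.5, -28.8, 0, 0, 0, 76.6, 0.35, 7.5, -28.8, 0, 0, 0, 76.6, 0.35, 7.5, -28.8, 0, 0, 0, 76.6, 0.35, 7.5, -28.8, 0, 0, 0, 76.6, 0.35, 7.5, -28.8, 0, 0, 0, 76.6, 0.35, 7.5, -28.8, 0, 0, 0, 76.6, 0.35])

```text
clock: 30.48
tcp_pos: [0.465, -0.3735, 0.1607]
orientation: [-0.002, 0.606, 0.795, 0.0]
wrist_force: [-0.6, 0.1, 0.2]
finger_gap: 0.0299
```

Emit:
send_rows(series=[0, 0, 0, 0, 0, 5, 0.35, 0, 0, 0, 0, 0, 5, 0.35, 0, 0, 0, 0, 0, 5, 0.35])

```text
clock: 30.73
tcp_pos: [0.4659, -0.3722, 0.1615]
orientation: [-0.001, 0.636, 0.772, 0.0]
wrist_force: [1.1, -0.4, -0.3]
finger_gap: 0.0299
```

```bash
cat >> h.py <<'E'
def mk(c):
    read_camera(c); ci=cam(c)
    for d in silhouettes(c,"marker0"):
        if d["p"]>.3: cc,a,b,th=rect(d["pixels"],ci,.012); print(c,round(d["p"],2),cc.round(1),round(a,1),round(b,1),round(th,1),d["box"])
E
python3 - <<'E'
from h import *
mk("wrist"); mk("top"); st(); step([469.9,-374.4,3],down(10.9))
E
```

```text
wrist 0.79 [ 417.2 -295.5] 117.6 19.7 -64.1 [221.3, 0.0, 77.9, 187.1]
wrist 0.56 [ 461.  -323.7] 151.3 19.2 -79.7 [308.2, 29.5, 31.5, 227.7]
top 0.83 [ 348.1 -248.2] 141.6 20.5 -68.5 [432.1, 313.5, 60.6, 34.2]
top 0.77 [ 409.7 -281.2] 153.7 20.9 -64.1 [443.1, 281.0, 61.4, 43.2]
top 0.67 [ 460.3 -324.5] 154.3 18.5 -80.1 [455.6, 265.4, 72.0, 22.8]
top 0.53 [ 607.6 -326.4] 136.0 100.6 31.9 [448.4, 177.4, 64.7, 69.9]
t 30.9 tcp [ 466.5 -372.4  162.8] gap 30.1 F [ 0.  -0.6  0.9] ay 11.0 z [-0.  0. -1.] q [-0.808  0.383 -0.024  1.165  0.     0.571]
[-0.27  0.3  15.98] [-0.  -0.   0.1]
```

Emit:
send_rows(series=[-0.2, 0.3, 6, 0, 0, 0.5, 0.35, -0.2, 0.3, 10, 0, 0, 0.5, 0.35, -0.2, 0.3, 13, 0, 0, 0.5, 0.35, -0.2, 0.3, 15.5, 0, 0, 0.5, 0.35, -0.2, 0.3, 15.9, 0, 0, 0.5, 0.35, -0.2, 0.3, 15.9, 0, 0, 0.5, 0.1, -0.2, 0.3, 15.9, 0, 0, 0.5, 0.1, -0.2, 0.3, 15.9, 0, 0, 0.5, 0.1], newtons=60)

```text
clock: 31.6
tcp_pos: [0.4704, -0.3745, 0.0052]
orientation: [0.001, 0.64, 0.768, -0.0]
wrist_force: [0.6, -0.2, -0.0]
finger_gap: 0.0153
```

Emit:
send_rows(series=[0, 0, 0, 0, 0, 0, 0.1, 0, 0, -4, 0, 0, 0, 0.1, 0, 0, -8, 0, 0, 0, 0.1, 0, 0, -12, 0, 0, 0, 0.1, 0, 0, -16, 0, 0, 0, 0.1, 0, 0, -20, 0, 0, 0, 0.1, 0, 0, -24, 0, 0, 0, 0.1, 0, 0, -27, 0, 0, 0, 0.1, 0, 0, -27, 0, 0, 0, 0.1, 0, 0, -27, 0, 0, 0, 0.1])

```text
clock: 32.43
tcp_pos: [0.4708, -0.375, 0.2778]
orientation: [0.003, 0.64, 0.768, -0.0]
wrist_force: [-0.3, -0.0, -0.8]
finger_gap: 0.0155
```

Run:
```python
from h import *
st(); Rt=down(65.2); s,M=tool()
step([540,-249.5,290],Rt)
```

```text
t 32.4 tcp [ 470.8 -375.   277.8] gap 15.5 F [-0.3 -0.  -0.8] ay 10.4 z [ 0.005 -0.005 -1.   ] q [-0.806  0.355  0.218  1.427  0.     0.583]
[11.09  9.08 -1.25] [  0.    0.4 -54.8]
```

Emit:
send_rows(series=[11.1, 9.1, -1.5, 0, 0, -54.8, 0.1, 11.1, 9.1, -1.5, 0, 0, -54.8, 0.1, 11.1, 9.1, -1.5, 0, 0, -54.8, 0.1, 11.1, 9.1, -1.5, 0, 0, -54.8, 0.1, 11.1, 9.1, -1.5, 0, 0, -54.8, 0.1, 11.1, 9.1, -1.5, 0, 0, -54.8, 0.1, 11.1, 9.1, -1.5, 0, 0, -54.8, 0.1, 11.1, 9.1, -1.5, 0, 0, -54.8, 0.1, 11.1, 9.1, -1.5, 0, 0, -54.8, 0.1, 11.1, 9.1, -1.5, 0, 0, -54.8, 0.1])

```text
clock: 33.27
tcp_pos: [0.5388, -0.2481, 0.2879]
orientation: [-0.001, 0.216, 0.976, 0.0]
wrist_force: [0.6, -0.2, 0.1]
finger_gap: 0.0152
```

Emit:
send_rows(series=[0, 0, 0, 0, -70, 0, 0.1, 0, 0, 0, 0, -70, 0, 0.1, 0, 0, 0, 0, -70, 0, 0.1, 0, 0, 0, 0, -70, 0, 0.1, 0, 0, 0, 0, -70, 0, 0.1, 0, 0, 0, 0, -70, 0, 0.1, 0, 0, 0, 0, -70, 0, 0.1, 0, 0, 0, 0, -70, 0, 0.1, 0, 0, 0, 0, -70, 0, 0.1, 0, 0, 0, 0, -70, 0, 0.1])

```text
clock: 34.1
tcp_pos: [0.5512, -0.2549, 0.308]
orientation: [0.529, 0.182, 0.821, -0.115]
wrist_force: [-11.7, -2.2, -5.9]
finger_gap: 0.0154
```

Run:
```python
from h import *
st(); step([630,-291,230],down(65.2,-90))
```

```text
t 34.1 tcp [ 551.2 -254.9  308. ] gap 15.4 F [-11.7  -2.2  -5.9] ay 65.2 z [ 0.827 -0.381 -0.414] q [-0.677 -0.271 -1.028 -0.319  0.223 -0.099]
[ 3.51  0.   11.12] [  0.  -24.4  -0.2]
```

Run:
```python
from h import *
st(); step([637,-294,235],down(60,-90)); step([637,-294,235],down(60,-85))
```

```text
t 34.1 tcp [ 551.2 -254.9  308. ] gap 15.4 F [-11.7  -2.2  -5.9] ay 65.2 z [ 0.827 -0.381 -0.414] q [-0.677 -0.271 -1.028 -0.319  0.223 -0.099]
[ 2.74  0.03 11.6 ] [  5.2 -24.4   0.9]
[ 2.74  0.03 11.6 ] [  5.1 -19.4   1.1]
```

Emit:
send_rows(series=[0, 0, 8, 0, 0, 0, 0.1, 0, 0, 11.6, 2, -8, 0, 0.1, 2.7, 0, 11.6, 5.2, -24.4, 0.9, 0.1, 2.7, 0, 11.6, 5.2, -24.4, 0.9, 0.1, 2.7, 0, 11.6, 5.2, -24.4, 0.9, 0.1, 2.7, 0, 11.6, 5.2, -24.4, 0.9, 0.1, 2.7, 0, 11.6, 5.2, -24.4, 0.9, 0.1, 2.7, 0, 11.6, 5.2, -24.4, 0.9, 0.1, 2.7, 0, 11.6, 5.2, -24.4, 0.9, 0.1])

```text
clock: 34.85
tcp_pos: [0.7012, -0.3189, 0.2284]
orientation: [0.678, 0.186, 0.687, -0.184]
wrist_force: [-0.6, 0.1, -1.6]
finger_gap: 0.0152
```

Run:
```python
from h import *
st(); step([637,-294,160],down(60,-90))
a=read_camera("side")[120:420,230:480]; b=read_camera("top")[120:300,390:570]
cv2.imwrite("pics/m2.png",np.hstack([cv2.resize(a,(400,480)),cv2.resize(b,(400,480))]))
ci=cam("top"); print(ci[0][0,0])
```

```text
t 34.9 tcp [ 701.2 -318.9  228.4] gap 15.2 F [-0.6  0.1 -1.6] ay 59.7 z [ 0.864 -0.504 -0.013] q [-5.320e-01  6.470e-01 -1.028e+00 -1.662e+00  4.000e-03 -1.000e-03]
[ 6.92 -1.08 -6.71] [-0.3 -0.7  0. ]
469.73803391301067
```

View pics/m2.png

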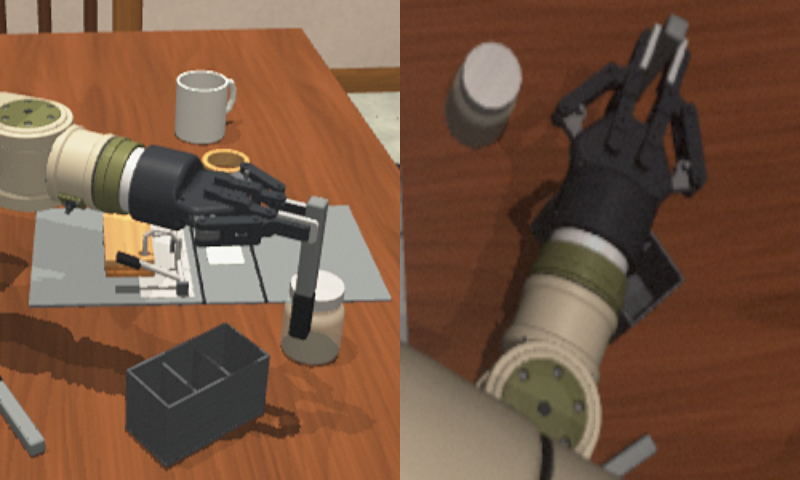

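The picture shows the marker hanging vertically with its cap down, beyond the holder. A radially outward tool can't get closer because joint 3 is at its limit. I'll swing the tool sideways to azimuth −65°, which puts the wrist farther from the base.

Run:
```python
from h import *
step([636,-295.5,245],down(25,-90)); print(down(25,-90).as_matrix().round(2))
```

```text
[-1.17 -1.25 -6.83] [34.7 -0.6  0.3]
[[-0.    0.91  0.42]
 [ 0.    0.42 -0.91]
 [-1.    0.   -0.  ]]
```

Emit:
send_rows(series=[-1.2, 0, 0, 14, 0, 0, 0.1, -1.2, -0.5, -2, 21, 0, 0, 0.1, -1.2, -1.2, -4, 34.7, -0.6, 0.3, 0.1, -1.2, -1.2, -6.8, 34.7, -0.6, 0.3, 0.1, -1.2, -1.2, -6.8, 34.7, -0.6, 0.3, 0.1, -1.2, -1.2, -6.8, 34.7, -0.6, 0.3, 0.1, -1.2, -1.2, -6.8, 34.7, -0.6, 0.3, 0.1, -1.2, -1.2, -6.8, 34.7, -0.6, 0.3, 0.1, -1.2, -1.2, -6.8, 34.7, -0.6, 0.3, 0.1])

```text
clock: 35.7
tcp_pos: [0.6362, -0.2962, 0.2503]
orientation: [0.6, 0.38, 0.593, -0.38]
wrist_force: [-0.7, -0.4, -0.3]
finger_gap: 0.0152
```

Run:
```python
from h import *
st(); step([636,-295.5,165],down(25,-90))
```

```text
t 35.7 tcp [ 636.2 -296.2  250.3] gap 15.2 F [-0.7 -0.4 -0.3] ay 25.0 z [ 0.423 -0.906  0.008] q [-0.205  0.621 -0.936 -1.57  -0.928 -0.006]
[ 8.53 -0.03 -0.14] [ 0.   0.5 -0.3]
```

Emit:
send_rows(series=[3, 0, 0, 0, 0, 0, 0.1, 5, 0, 0, 0, 0, 0, 0.1, 7, 0, 0, 0, 0, 0, 0.1, 8, 0, 0, 0, 0, 0, 0.1, 9, 0, 0, 0, 0, 0, 0.1, 10, 0, 0, 0, 0, 0, 0.1, 10.3, 0, 0, 0, 0, 0, 0.1, 10.3, 0, 0, 0, 0, 0, 0.1])

```text
clock: 36.37
tcp_pos: [0.6365, -0.2971, 0.1448]
orientation: [0.598, 0.38, 0.594, -0.381]
wrist_force: [-0.2, -0.6, -0.3]
finger_gap: 0.0152
```

Run:
```python
from h import *
st()
cv2.imwrite("pics/s3.png",cv2.resize(read_camera("side")[220:420,270:430],None,fx=3,fy=3))
```

```text
t 36.4 tcp [ 636.5 -297.1  144.8] gap 15.2 F [-0.2 -0.6 -0.3] ay 25.0 z [ 0.422 -0.907  0.006] q [-0.206  0.907 -0.907 -1.824 -0.929 -0.006]
```

View pics/s3.png

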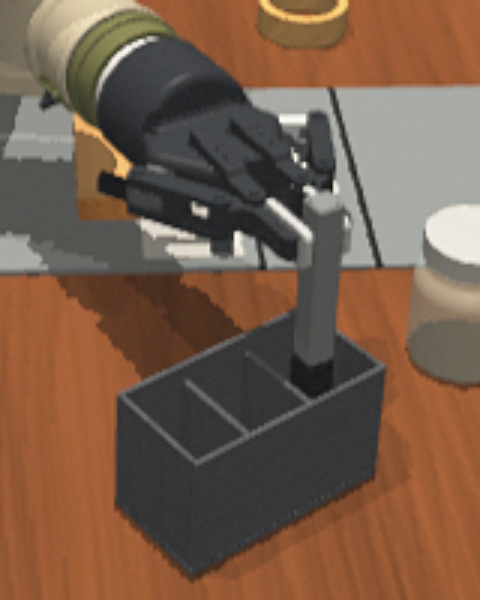

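The marker stands in the middle of the far cell, its cap entering at (313,375) between divider and outer wall. I'll release and back out.

Emit:
send_rows(series=[0, 0, 0, 0, 0, 0, 0.3, 0, 0, 0, 0, 0, 0, 0.3, 0, 0, 0, 0, 0, 0, 0.3, 0, 0, -2, 0, 0, 0, 0.3, 0, 0, -5, 0, 0, 0, 0.3, 0, 0, -9, 0, 0, 0, 0.35, -4, 0, -10, 0, 0, 0, 0.35, -8, 0, -10, 0, 0, 0, 0.35, -12, 0, -10, 0, 0, 0, 0.35, -14, 0, -10, 0, 0, 0, 0.35])

```text
clock: 37.25
tcp_pos: [0.5948, -0.2035, 0.289]
orientation: [0.601, 0.38, 0.593, -0.379]
wrist_force: [0.5, 0.2, 0.2]
finger_gap: 0.0298
```

Run:
```python
from h import *
st(); c=np.array([409.7,-282.2]);a=np.radians(-64.5); g=c+50*np.array([np.cos(a),np.sin(a)]); print(g)
step([*g,250],down(25.5)); step([593,-206,285],down(25,0))
```

```text
t 37.2 tcp [ 594.8 -203.5  289. ] gap 29.8 F [0.5 0.2 0.2] ay 25.1 z [ 0.425 -0.905  0.009] q [-0.025  0.496 -1.019 -1.536 -1.107 -0.011]
[ 431.22555484 -327.32926422]
[  3.79 -20.1    4.23] [ 0.  90.5 -0.6]
[ 0.4  -0.27  0.14] [ 0.4 90.5 -0.2]
```

Emit:
send_rows(series=[3.8, -20, 4.2, 0, 90.5, -0.6, 0.35, 3.8, -20, 4.2, 0, 90.5, -0.6, 0.35, 3.8, -20, 4.2, 0, 90.5, -0.6, 0.35, 3.8, -20, 4.2, 0, 90.5, -0.6, 0.35, 3.8, -20, 4.2, 0, 90.5, -0.6, 0.35, 3.8, -20, 4.2, 0, 90.5, -0.6, 0.35, 3.8, -20, 4.2, 0, 90.5, -0.6, 0.35, 3.8, -20, 4.2, 0, 90.5, -0.6, 0.35, 3.8, -20, 4.2, 0, 90.5, -0.6, 0.35, 3.8, -20, 4.2, 0, 90.5, -0.6, 0.35])

```text
clock: 38.08
tcp_pos: [0.4266, -0.3264, 0.2458]
orientation: [0.318, 0.492, 0.784, -0.205]
wrist_force: [1.7, -1.2, -0.9]
finger_gap: 0.0301
```

Emit:
send_rows(series=[0, 0, 0, 0, 18, 0, 0.35, 0, 0, 0, 0, 18, 0, 0.35, 0, 0, 0, 0, 18, 0, 0.35, 0, 0, 0, 0, 18, 0, 0.35])

```text
clock: 38.42
tcp_pos: [0.4334, -0.3306, 0.25]
orientation: [0.195, 0.517, 0.823, -0.127]
wrist_force: [0.9, -0.5, 0.9]
finger_gap: 0.0295
```

Run:
```python
from h import *
st(); mk("wrist"); mk("top"); st()
step([431.2,-327.3,150],down(25.5))
```

```text
t 38.4 tcp [ 433.4 -330.6  250. ] gap 29.5 F [ 0.9 -0.5  0.9] ay 25.6 z [ 0.19  -0.412 -0.891] q [-0.69  -0.07  -0.462  0.748 -0.198  0.388]
wrist 0.9 [ 426.3 -318.5] 64.5 18.3 -63.2 [305.7, 0.0, 23.8, 89.1]
wrist 0.58 [ 744.2 -324.7] 201.1 33.5 -20.5 [555.6, 134.8, 84.0, 115.9]
top 0.96 [ 345.9 -242.2] 152.2 20.2 -68.0 [428.5, 313.9, 63.6, 36.0]
top 0.85 [ 409.  -281.9] 153.0 20.7 -64.5 [444.4, 281.2, 58.2, 40.5]
top 0.54 [ 661.6 -321.8] 80.8 20.9 -49.8 [463.9, 179.8, 28.8, 24.0]
t 38.6 tcp [ 430.8 -326.3  245.1] gap 29.5 F [-0.6  0.4 -0.4] ay 25.8 z [ 0.188 -0.41  -0.893] q [-0.686 -0.073 -0.476  0.742 -0.2    0.388]
[4.19 0.09 8.54] [-0.5 26.8  0.5]
```

Emit:
send_rows(series=[4.2, 0.1, 8.5, -0.5, 26.8, 0.5, 0.35, 4.2, 0.1, 8.5, -0.5, 26.8, 0.5, 0.35, 4.2, 0.1, 8.5, -0.5, 26.8, 0.5, 0.35, 4.2, 0.1, 8.5, -0.5, 26.8, 0.5, 0.35, 4.2, 0.1, 8.5, -0.5, 26.8, 0.5, 0.35, 4.2, 0.1, 8.5, -0.5, 26.8, 0.5, 0.35, 4.2, 0.1, 8.5, -0.5, 26.8, 0.5, 0.35, 4.2, 0.1, 8.5, -0.5, 26.8, 0.5, 0.35])

```text
clock: 39.28
tcp_pos: [0.4319, -0.3269, 0.1523]
orientation: [0.001, 0.534, 0.846, -0.0]
wrist_force: [-0.9, -0.2, 0.3]
finger_gap: 0.03
```

Run:
```python
from h import *
mk("wrist"); st()
step([431.2,-327.3,4],down(25.5))
```

```text
wrist 0.72 [ 409.8 -280.5] 150.5 18.7 -64.5 [299.9, 16.4, 31.1, 240.0]
wrist 0.59 [ 356.1 -265.1] 96.9 18.5 -68.6 [232.5, 0.0, 32.7, 164.9]
wrist 0.55 [ 675.2 -302.7] 50.2 22.6 -51.0 [607.3, 302.1, 32.7, 50.3]
t 39.4 tcp [ 432.  -327.2  152.8] gap 29.9 F [ 1.4  0.9 -0.1] ay 25.5 z [ 0.002 -0.002 -1.   ] q [-0.796  0.283 -0.191  1.093 -0.     0.33 ]
[ 0.07 -0.1  14.88] [ 0.1  0.2 -0. ]
```

Emit:
send_rows(series=[0, -0.1, 6, 0, 0, 0, 0.35, 0, -0.1, 10, 0, 0, 0, 0.35, 0, -0.1, 13, 0, 0, 0, 0.35, 0, -0.1, 14.8, 0, 0, 0, 0.35, 0, -0.1, 14.8, 0, 0, 0, 0.35, 0, -0.1, 14.8, 0, 0, 0, 0.1, 0, -0.1, 14.8, 0, 0, 0, 0.1, 0, -0.1, 14.8, 0, 0, 0, 0.1], newtons=60)

```text
clock: 40.05
tcp_pos: [0.4318, -0.3289, 0.0049]
orientation: [0.001, 0.534, 0.845, -0.0]
wrist_force: [0.0, 0.3, -0.3]
finger_gap: 0.0149
```

Emit:
send_rows(series=[0, 0, 0, 0, 0, 0, 0.1, 0, 0, -4, 0, 0, 0, 0.1, 0, 0, -8, 0, 0, 0, 0.1, 0, 0, -12, 0, 0, 0, 0.1, 0, 0, -16, 0, 0, 0, 0.1, 0, 0, -20, 0, 0, 0, 0.1, 0, 0, -24, 0, 0, 0, 0.1, 0, 0, -28.5, 0, 0, 0, 0.1, 0, 0, -28.5, 0, 0, 0, 0.1, 0, 0, -28.5, 0, 0, 0, 0.1])

```text
clock: 40.88
tcp_pos: [0.4324, -0.33, 0.2928]
orientation: [0.004, 0.534, 0.845, -0.001]
wrist_force: [0.3, -0.7, -0.7]
finger_gap: 0.0154
```

Run:
```python
from h import *
st(); step([598,-320,290],down(25.5,-90))
```

```text
t 40.9 tcp [ 432.4 -330.   292.8] gap 15.4 F [ 0.3 -0.7 -0.7] ay 25.4 z [ 0.006 -0.006 -1.   ] q [-0.8    0.236  0.091  1.418  0.     0.328]
[-6.2  15.38  0.37] [  0.1 -89.5  -0.2]
```

Emit:
send_rows(series=[-6.2, 15.4, 0.3, 0, -89.5, 0, 0.1, -6.2, 15.4, 0.3, 0, -89.5, 0, 0.1, -6.2, 15.4, 0.3, 0, -89.5, 0, 0.1, -6.2, 15.4, 0.3, 0, -89.5, 0, 0.1, -6.2, 15.4, 0.3, 0, -89.5, 0, 0.1, -6.2, 15.4, 0.3, 0, -89.5, 0, 0.1, -6.2, 15.4, 0.3, 0, -89.5, 0, 0.1, -6.2, 15.4, 0.3, 0, -89.5, 0, 0.1, -6.2, 15.4, 0.3, 0, -89.5, 0, 0.1, -6.2, 15.4, 0.3, 0, -89.5, 0, 0.1])

```text
clock: 41.72
tcp_pos: [0.5968, -0.3179, 0.2826]
orientation: [0.455, 0.448, 0.714, -0.288]
wrist_force: [0.6, -0.3, -1.1]
finger_gap: 0.0149
```

Run:
```python
from h import *
st(); step([598,-320,280],down(25.5,-90))
```

```text
t 41.7 tcp [ 596.8 -317.9  282.6] gap 14.9 F [ 0.6 -0.3 -1.1] ay 25.7 z [ 0.392 -0.819 -0.42 ] q [-0.315  0.082 -0.743 -0.234 -0.716  0.411]
[0.14 0.02 0.33] [  0.1 -24.8   0.2]
```

Emit:
send_rows(series=[0, 0, 0, 0, -25, 0, 0.1, 0, 0, 0, 0, -25, 0, 0.1, 0, 0, 0, 0, -25, 0, 0.1, 0, 0, 0, 0, -25, 0, 0.1, 0, 0, 0, 0, -25, 0, 0.1, 0, 0, 0, 0, -25, 0, 0.1, 0, 0, 0, 0, -25, 0, 0.1])

```text
clock: 42.3
tcp_pos: [0.598, -0.3191, 0.2836]
orientation: [0.598, 0.376, 0.599, -0.378]
wrist_force: [1.4, 0.6, -0.1]
finger_gap: 0.0151
```

Run:
```python
from h import *
st(); step([598,-320,145],down(25.5,-90))
```

```text
t 42.3 tcp [ 598.  -319.1  283.6] gap 15.1 F [ 1.4  0.6 -0.1] ay 25.6 z [ 0.433 -0.902 -0.   ] q [-0.274  0.494 -1.023 -1.517 -0.849 -0.003]
[13.86  0.    0.09] [ 0.1 -0.   0.2]
```

```bash
cat >> h.py <<'E'
def chk():
    """held marker: predicted and seen in the side camera"""
    s,M=tool(); p=s["tcp_pos"]-M[:,2]*.004
    read_camera("side"); ci=cam("side")
    print("pred top,bot px",proj(ci,[p-M[:,0]*.025,p+M[:,0]*.125]).round(0).tolist())
    for d in silhouettes("side","marker0"):
        if d["p"]>.3: print(round(d["p"],2),d["box"])
E
python3 -c "from h import *;chk()"
```

```text
pred top,bot px [[360.0, 212.0], [354.0, 303.0]]
0.98 [368.5, 292.1, 18.2, 56.7]
0.97 [346.2, 213.6, 20.6, 93.0]
0.6 [178.1, 326.1, 35.5, 61.3]
0.53 [366.8, 213.5, 18.5, 24.1]
```

Emit:
send_rows(series=[4, 0, 0, 0, 0, 0, 0.1, 7, 0, 0, 0, 0, 0, 0.1, 9, 0, 0, 0, 0, 0, 0.1, 10.5, 0, 0, 0, 0, 0, 0.1, 12, 0, 0, 0, 0, 0, 0.1, 13.2, 0, 0, 0, 0, 0, 0.1, 13.8, 0, 0, 0, 0, 0, 0.1, 13.8, 0, 0, 0, 0, 0, 0.1])

```text
clock: 43.07
tcp_pos: [0.5992, -0.3196, 0.1451]
orientation: [0.596, 0.376, 0.6, -0.377]
wrist_force: [-0.3, 0.3, 0.5]
finger_gap: 0.0152
```

```bash
python3 -c "from h import *;st();chk()"
```

```text
t 43.1 tcp [ 599.2 -319.6  145.1] gap 15.2 F [-0.3  0.3  0.5] ay 25.6 z [ 0.433 -0.902 -0.004] q [-2.740e-01  9.090e-01 -1.002e+00 -1.905e+00 -8.490e-01  1.000e-03]
pred top,bot px [[356.0, 296.0], [351.0, 373.0]]
0.81 [180.0, 327.2, 33.9, 60.3]
0.78 [349.6, 296.2, 15.6, 65.0]
0.61 [367.3, 291.1, 16.5, 58.8]
```

Emit:
send_rows(series=[0, 0, 0, 0, 0, 0, 0.27, 0, 0, 0, 0, 0, 0, 0.27, 0, 0, 0, 0, 0, 0, 0.27, 0, 0, -2, 0, 0, 0, 0.27, 0, 0, -5, 0, 0, 0, 0.27, 0, 0, -9, 0, 0, 0, 0.35, -4, 0, -10, 0, 0, 0, 0.35, -8, 0, -10, 0, 0, 0, 0.35, -12, 0, -10, 0, 0, 0, 0.35, -14, 0, -10, 0, 0, 0, 0.35])

```text
clock: 44.0
tcp_pos: [0.5932, -0.2252, 0.2759]
orientation: [0.593, 0.382, 0.598, -0.381]
wrist_force: [1.5, 0.0, 0.9]
finger_gap: 0.0298
```

Run:
```python
from h import *
st(); chk(); step([364.6,-289,200],down(21.8))
```

```text
t 44.0 tcp [ 593.2 -225.2  275.9] gap 29.8 F [1.5 0.  0.9] ay 24.7 z [ 0.418 -0.908 -0.008] q [-0.07   0.503 -1.025 -1.512 -1.069  0.012]
pred top,bot px [[346.0, 189.0], [342.0, 272.0]]
0.94 [348.6, 304.2, 14.1, 59.1]
0.86 [180.3, 327.0, 32.8, 60.6]
0.81 [365.8, 293.1, 18.1, 56.7]
[  8.19 -23.47  -3.75] [ 2.7 89.9  1.8]
```

Emit:
send_rows(series=[5, -23.5, -3.7, 2.7, 89.9, 1.8, 0.35, 5, -23.5, -3.7, 2.7, 89.9, 1.8, 0.35, 5, -23.5, -3.7, 2.7, 89.9, 1.8, 0.35, 5, -23.5, -3.7, 2.7, 89.9, 1.8, 0.35, 5, -23.5, -3.7, 2.7, 89.9, 1.8, 0.35, 5, -23.5, -3.7, 2.7, 89.9, 1.8, 0.35, 5, -23.5, -3.7, 2.7, 89.9, 1.8, 0.35, 5, -23.5, -3.7, 2.7, 89.9, 1.8, 0.35, 5, -23.5, -3.7, 2.7, 89.9, 1.8, 0.35, 5, -23.5, -3.7, 2.7, 89.9, 1.8, 0.35])

```text
clock: 44.93
tcp_pos: [0.367, -0.2872, 0.227]
orientation: [0.317, 0.506, 0.775, -0.206]
wrist_force: [0.2, -2.4, -0.8]
finger_gap: 0.0304
```

Run:
```python
from h import *
st(); mk("top"); step([364.6,-289,150],down(21.8))
```

```text
t 44.9 tcp [ 367.  -287.2  227. ] gap 30.4 F [ 0.2 -2.4 -0.8] ay 23.8 z [ 0.282 -0.64  -0.714] q [-0.597 -0.354 -0.913  0.318 -0.38   0.421]
top 0.87 [ 660.5 -320.6] 80.8 20.7 -49.8 [463.8, 178.5, 29.2, 28.2]
top 0.76 [ 350.  -246.7] 83.7 13.9 -68.5 [429.4, 319.7, 47.0, 27.9]
top 0.72 [ 618.9 -346.3] 83.4 21.3 -56.8 [475.0, 193.6, 31.1, 30.4]
[5.56 0.41 5.43] [ 0.2 44.4  1.1]
```

Emit:
send_rows(series=[4, 0.4, 2, 0, 44, 1, 0.35, 4, 0.4, 2, 0, 44, 1, 0.35, 4, 0.4, 2, 0, 44, 1, 0.35, 5.5, 0.4, 5.4, 0, 44.4, 1.1, 0.35, 5.5, 0.4, 5.4, 0, 44.4, 1.1, 0.35, 5.5, 0.4, 5.4, 0, 44.4, 1.1, 0.35, 5.5, 0.4, 5.4, 0, 44.4, 1.1, 0.35, 5.5, 0.4, 5.4, 0, 44.4, 1.1, 0.35, 5.5, 0.4, 5.4, 0, 44.4, 1.1, 0.35, 5.5, 0.4, 5.4, 0, 44.4, 1.1, 0.35])

```text
clock: 45.87
tcp_pos: [0.3713, -0.2856, 0.1494]
orientation: [0.004, 0.554, 0.832, 0.001]
wrist_force: [0.4, 0.2, 0.3]
finger_gap: 0.0302
```

Run:
```python
from h import *
mk("wrist"); st(); step([364.6,-289,4.5],down(21.8))
```

```text
wrist 0.77 [ 345.2 -240.1] 151.4 19.4 -68.9 [287.3, 15.0, 38.1, 241.5]
wrist 0.65 [ 667.3 -342.7] 89.7 27.4 -24.7 [593.9, 385.7, 43.1, 77.4]
t 46.0 tcp [ 371.3 -285.3  150.1] gap 30.0 F [-0.4  0.4 -0.2] ay 22.7 z [ 0.008 -0.003 -1.   ] q [-0.829  0.145 -0.376  1.043  0.003  0.345]
[ 1.000e-02 -8.400e-01  1.456e+01] [0.3 0.3 0.9]
```

Emit:
send_rows(series=[0, -0.8, 4, 0.3, 0.3, 1.2, 0.35, 0, -0.8, 8, 0.3, 0.3, 1.2, 0.35, 0, -0.8, 12, 0.3, 0.3, 1.2, 0.35, 0, -0.8, 14.3, 0.3, 0.3, 1.2, 0.35, 0, -0.8, 14.6, 0.3, 0.3, 1.2, 0.35, 0, -0.8, 14.6, 0.3, 0.3, 1.2, 0.1, 0, -0.8, 14.6, 0.3, 0.3, 1.2, 0.1, 0, -0.8, 14.6, 0.3, 0.3, 1.2, 0.1], newtons=60)

```text
clock: 46.63
tcp_pos: [0.3665, -0.2912, 0.0063]
orientation: [0.002, 0.563, 0.826, -0.0]
wrist_force: [1.0, 0.2, -0.8]
finger_gap: 0.0149
```

Emit:
send_rows(series=[0, 0, 0, 0, 0, 0, 0.1, 0, 0, -4, 0, 0, 0, 0.1, 0, 0, -8, 0, 0, 0, 0.1, 0, 0, -12, 0, 0, 0, 0.1, 0, 0, -16, 0, 0, 0, 0.1, 0, 0, -20, 0, 0, 0, 0.1, 0, 0, -24, 0, 0, 0, 0.1, 0, 0, -28, 0, 0, 0, 0.1, 0, 0, -28, 0, 0, 0, 0.1, 0, 0, -28, 0, 0, 0, 0.1])

```text
clock: 47.47
tcp_pos: [0.3663, -0.2914, 0.2883]
orientation: [0.004, 0.563, 0.826, -0.001]
wrist_force: [0.4, -0.1, -0.9]
finger_gap: 0.0151
```

Run:
```python
from h import *
st(); step([560.8,-320,285],down(8))
```

```text
t 47.5 tcp [ 366.3 -291.4  288.3] gap 15.1 F [ 0.4 -0.1 -0.9] ay 21.4 z [ 0.006 -0.006 -1.   ] q [-0.844  0.086 -0.099  1.377  0.     0.353]
[-9.76 17.06  0.46] [ 0.2  0.4 13.4]
```

Emit:
send_rows(series=[-9.8, 17, 0, 0, 0, 13.4, 0.1, -9.8, 17, 0, 0, 0, 13.4, 0.1, -9.8, 17, 0, 0, 0, 13.4, 0.1, -9.8, 17, 0, 0, 0, 13.4, 0.1, -9.8, 17, 0, 0, 0, 13.4, 0.1, -9.8, 17, 0, 0, 0, 13.4, 0.1, -9.8, 17, 0, 0, 0, 13.4, 0.1])

```text
clock: 48.05
tcp_pos: [0.5596, -0.3186, 0.2812]
orientation: [-0.002, 0.655, 0.755, 0.0]
wrist_force: [-0.3, 0.1, -0.3]
finger_gap: 0.0153
```

Emit:
send_rows(series=[0, 0, 0, 0, -90, 0, 0.1, 0, 0, 0, 0, -90, 0, 0.1, 0, 0, 0, 0, -90, 0, 0.1, 0, 0, 0, 0, -90, 0, 0.1, 0, 0, 0, 0, -90, 0, 0.1, 0, 0, 0, 0, -90, 0, 0.1, 0, 0, 0, 0, -90, 0, 0.1, 0, 0, 0, 0, -90, 0, 0.1, 0, 0, 0, 0, -90, 0, 0.1, 0, 0, 0, 0, -90, 0, 0.1])

```text
clock: 48.88
tcp_pos: [0.5577, -0.3188, 0.2834]
orientation: [0.425, 0.541, 0.625, -0.369]
wrist_force: [1.6, -0.9, -0.9]
finger_gap: 0.0148
```

Run:
```python
from h import *
st(); step([560.8,-342,280],down(8,-90))
```

```text
t 48.9 tcp [ 557.7 -318.8  283.4] gap 14.8 F [ 1.6 -0.9 -0.9] ay 8.2 z [ 0.132 -0.921 -0.367] q [-0.236  0.169 -0.611  0.038 -1.044  0.742]
[-0.54 -0.03  2.3 ] [  0.2 -21.5   0.1]
```

Emit:
send_rows(series=[-0.5, 0, 2.3, 0, -21.5, 0, 0.1, -0.5, 0, 2.3, 0, -21.5, 0, 0.1, -0.5, 0, 2.3, 0, -21.5, 0, 0.1, -0.5, 0, 2.3, 0, -21.5, 0, 0.1, -0.5, 0, 2.3, 0, -21.5, 0, 0.1, -0.5, 0, 2.3, 0, -21.5, 0, 0.1, -0.5, 0, 2.3, 0, -21.5, 0, 0.1, -0.5, 0, 2.3, 0, -21.5, 0, 0.1])

```text
clock: 49.55
tcp_pos: [0.5621, -0.3433, 0.2807]
orientation: [0.533, 0.464, 0.535, -0.463]
wrist_force: [0.4, -0.1, -0.2]
finger_gap: 0.0146
```

Run:
```python
from h import *
st(); step([560.8,-342,145],down(8,-90)); chk()
```

```text
t 49.5 tcp [ 562.1 -343.3  280.7] gap 14.6 F [ 0.4 -0.1 -0.2] ay 8.1 z [ 0.141 -0.99  -0.002] q [-0.243  0.532 -0.899 -1.424 -1.186  0.006]
[13.57 -0.11 -0.12] [ 0.1 -0.1  0. ]
pred top,bot px [[337.0, 224.0], [333.0, 315.0]]
0.86 [367.6, 291.3, 17.5, 58.5]
0.84 [346.2, 305.0, 16.1, 59.3]
0.79 [330.0, 222.8, 16.0, 95.7]
```

Emit:
send_rows(series=[4, -0.1, -0.1, 0, 0, 0, 0.1, 7, -0.1, -0.1, 0, 0, 0, 0.1, 9, -0.1, -0.1, 0, 0, 0, 0.1, 10.5, -0.1, -0.1, 0, 0, 0, 0.1, 12, -0.1, -0.1, 0, 0, 0, 0.1, 13.2, -0.1, -0.1, 0, 0, 0, 0.1, 13.6, -0.1, -0.1, 0, 0, 0, 0.1, 13.6, -0.1, -0.1, 0, 0, 0, 0.1])

```text
clock: 50.32
tcp_pos: [0.563, -0.3419, 0.1433]
orientation: [0.532, 0.464, 0.537, -0.462]
wrist_force: [-0.2, 0.6, -0.1]
finger_gap: 0.0151
```

```bash
python3 -c "from h import *;st();chk()"
```

```text
t 50.3 tcp [ 563.  -341.9  143.3] gap 15.1 F [-0.2  0.6 -0.1] ay 8.2 z [ 0.143 -0.99  -0.006] q [-0.24   0.89  -0.882 -1.756 -1.188  0.012]
pred top,bot px [[334.0, 307.0], [331.0, 385.0]]
0.72 [365.9, 291.1, 18.1, 58.1]
0.61 [347.0, 304.4, 16.0, 55.9]
```

Release, back out and rise, then check with the final picture.

Emit:
send_rows(series=[0, 0, 0, 0, 0, 0, 0.26, 0, 0, 0, 0, 0, 0, 0.26, 0, 0, 0, 0, 0, 0, 0.26, 0, 0, -2, 0, 0, 0, 0.26, 0, 0, -5, 0, 0, 0, 0.26, 0, 0, -9, 0, 0, 0, 0.3, -4, 0, -10, 0, 0, 0, 0.3, -8, 0, -11, 0, 0, 0, 0.3, -12, 0, -11, 0, 0, 0, 0.3, -16, 0, -11, 0, 0, 0, 0.3])

```text
clock: 51.25
tcp_pos: [0.5475, -0.2323, 0.3046]
orientation: [0.533, 0.463, 0.537, -0.462]
wrist_force: [1.6, 0.9, -0.2]
finger_gap: 0.0257
```

Emit:
send_rows(series=[-6, -12, -2, 0, 30, 0, 0.3, -6, -12, -2, 0, 30, 0, 0.3, -6, -12, -2, 0, 30, 0, 0.3, -6, -12, -2, 0, 30, 0, 0.3, -6, -12, -2, 0, 30, 0, 0.3, -6, -12, -2, 0, 30, 0, 0.3, -6, -12, -2, 0, 30, 0, 0.3, -6, -12, -2, 0, 30, 0, 0.3, -6, -12, -2, 0, 30, 0, 0.3])

```text
clock: 52.0
tcp_pos: [0.4925, -0.2345, 0.3392]
orientation: [0.444, 0.525, 0.623, -0.373]
wrist_force: [1.4, -0.6, -0.6]
finger_gap: 0.0252
```

Run:
```python
from h import *
st(); chk(); mk("top")
for n in("sample0","mug","tape","jar"):
    read_camera("top")
    for d in silhouettes("top",n)[:3]: print(n,round(d["p"],2),d["box"])
a=read_camera("side")[180:420,190:510]; b=read_camera("top")[100:380,130:550]
cv2.imwrite("pics/f.png",np.hstack([cv2.resize(a,(400,300)),cv2.resize(b,(400,300))]))
```

```text
t 52.0 tcp [ 492.5 -234.5  339.2] gap 25.2 F [ 1.4 -0.6 -0.6] ay 9.8 z [ 0.161 -0.931 -0.328] q [-0.079 -0.008 -0.648  0.31  -1.156  0.909]
pred top,bot px [[281.0, 155.0], [275.0, 227.0]]
0.98 [326.5, 314.1, 12.9, 57.1]
0.94 [347.8, 305.0, 15.7, 58.4]
0.8 [368.5, 293.4, 17.2, 56.1]
top 0.86 [ 661.1 -322.6] 80.6 19.3 -49.6 [462.2, 177.3, 30.6, 26.0]
top 0.6 [ 621.9 -351.2] 71.6 21.1 -55.9 [478.5, 194.9, 29.5, 26.5]
top 0.5 [ 580.8 -371.1] 83.2 24.1 -61.0 [487.8, 210.0, 32.6, 24.8]
top 0.5 [726.8 -16.5] 275.1 217.8 -2.8 [296.0, 114.9, 101.2, 182.4]
mug 0.92 [161.0, 161.8, 51.1, 49.5]
tape 0.85 [235.5, 165.3, 31.6, 33.4]
tape 0.59 [409.5, 135.1, 37.4, 43.7]
jar 0.8 [409.6, 135.0, 38.5, 42.5]
jar 0.35 [477.6, 194.2, 27.9, 26.2]
jar 0.31 [460.7, 179.3, 31.0, 23.0]
```

View pics/f.png

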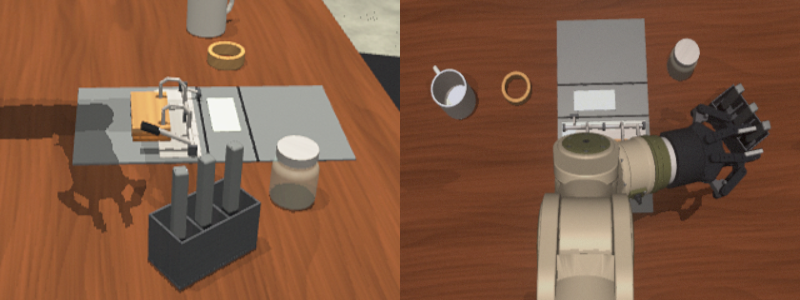

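The final picture shows the rings shut over the sample stack, three markers upright in separate cells, and the mug, tape ring and jar in place. No loose samples or markers are in view.

```bash
python3 -c "
from workcell import *
print(hand_in())"
```

```text
the job is handed in; nothing more can be done
None
```

The job is done and handed in at about 53 s of robot time. I lifted the lever to open the rings and filed the three samples present on the posts, bodies towards the near edge. I then pressed the lever shut and stood the three markers cap-down, one in each holder cell.

**Last checks:** The final side view shows the lever low and the wires meeting the posts over the stack. All three markers stand upright. The mug, tape ring and jar look where they were, and neither the detector nor the picture shows a fourth sample.

**What went wrong on the way:**
- **First sample grasp:** it closed too high and slid over the sample. The wrist force read about 90 N, under the 120 N limit, but I can't say whether the 40 N limit on the gripper's body pressing on something was kept. The sample stayed flat and in place, and I redid the grasp lower.
- **Marker insertion:** pointing the tool straight outward ran joint 3 into its limit, so I put the markers in with the tool turned sideways.
- **Camera disagreement:** the wrist and top cameras differed by 2–3 mm. I lined up the holes by sight of the posts instead.

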